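# Load tube blocks on their sides on a bench shaker and bolt the hold-down bar

### The arm

A 7-joint arm with a two-finger parallel gripper is mounted at the origin on a cart in front of the work surface, level with it; the furniture and walls round the work are solid. World frame = base frame: x ahead of the robot, y to its left, z up, the work surface at z = 0. Lengths are in m, angles in rad, forces in N, time in s.
With the tool pointing down it reaches from about 0.425 to 0.825 m from the base axis. Payload 3.6 kg.
Tool frame: the origin (TCP) lies midway between the tips of the shut fingers; the grasp point (between the pads) lies 19 mm behind it; z points along the fingers, x is the direction in which the jaws open and shut, and the axes are right-handed (so a half turn about z gives the same grasp; the last joint's range is limited). The gripper opens to 85 mm and grips with 20 to 120 N. Pads are 22 mm wide; open, the fingers measure 114 mm over their backs; the gripper's body (76 mm by 85 mm) begins 54 mm behind the grasp point. The pads swing forward as they close: fully open they stand 13 mm farther back than shut.
Start: joints at [-1.304, 0.615, -0.013, 1.423, 0.008, 1.103, -0.04], TCP at [0.188, 0.622, 0.231] pointing down, gripper open.
Joint ranges: [-3.12, 3.12], [-0.3, 2.06], [-1.34, 1.32], [0.26, 2.42], [-1.36, 4.5], [0.01, 1.98], [-2.84, 2.84]. Speed limits (rad/s): [2.79, 2.79, 3.14, 3.14, 3.14, 3.14, 3.14].

### API

Orientations are given as a unit quaternion [w, x, y, z].
In Python, from rig import read_state, read_camera, get_calibration, finish_job gives the robot as it stands.
- The arm moves only by the tool apply_moves, never from a script. Its argument "moves" is a list of rows, each a list of 6 numbers: the shift along the world's x, y, z in m, then the turn, a rotation vector about the world's x, y, z in units of 6 degrees (1.0 is 6 degrees). A call has 1 to 8 rows; each row is the pose to reach, as a shift and turn from the pose commanded when the call began; what a row does not reach only later rows make up. A row lasts 1/10 s, in which the tool goes at most 50 mm and 8.59 degrees, less where a joint would pass 70% of its speed; a pose out of reach is approached as far as the arm can. A call with a gripper value outside its range is refused whole. "jaw" is the finger opening in m, from 0 to 0.0854, set as the call begins (left out, the last holds). The fingers move at their own pace and stop on an object; "force" is the grip in N (left out, the last holds). Time passes only in rows, so rows that repeat a pose let the fingers close. It gives the time, the measured TCP pose, the force and the opening at its end, in the units of the state.
- read_state(): the state, without advancing time (a new reading comes with each control period).
- read_camera(name): name is "side" or "top"; returns the picture (400x640x3 uint8, red, green, blue); there is no depth.
- get_calibration(name): a dict with "camera_matrix" (3x3 intrinsics, pixels), "xyz" and "attitude" of the camera in the world. Camera axes: x right, y down, z forward; pixel columns grow to the right and rows downward; lengths in m; the calibration is good to about 2 mm. A picture is of the moment at which its call begins. get_calibration takes no time and is no camera call.
- finish_job(): hands the job in, once; it reports no verdict.
The state is a dict: "clock": time; "qpos": joint angles; "joint_velocities": joint speeds; "joint_efforts": joint torques, N m; "tool_pos": TCP position; "tool_rot": TCP orientation; "contact_force": force on the tool from outside, world axes, zero at the start; "torque": the same for the moment, N m; "width": finger opening in m.
Only numpy, scipy, OpenCV 4.12 (cv2) and the standard library are available. Lean on these libraries where they do the work, as an engineer would, in place of code of your own. Each camera call takes 0.05 s, during which the arm holds its last target. There are 200 camera calls.

### The job

Load the shaker for a run with the tubes lying level: stand each tube block on the shaker's front ledge before an empty bay and tip it over the edge rail onto its side, caps toward the back, then push it in until it drops flat on the deck behind the rail; one block to a bay. When every block is in, swing the hold-down bar right down over them, then slide its bolt fully home into the keeper. Do not disturb the bottles and the flask standing about.

Things in the scene. Friction and masses are not known exactly. Their poses are not given: they have to be found in the camera images.
- shaker: Low white bench shaker, 228 (its x, depth) x 388 (its y, width) mm, fixed; origin at bench height, +x to its back, +y to its left, z up; its front is at x = -120 mm. On top an aluminium tray: a loading ledge in front (top 56 mm above the bench), the edge rail, the deck (64 mm). Hinge pillars at x = +88, y = +-179 mm rise to 134 mm; keeper post at x = -4, y = -184 mm to 145 mm.
- edge_rail (a point): Middle of the top of the edge rail, a fixed round steel rod 10 mm thick along y at x = -45 mm. Its top (68 mm above the bench) is 12 mm above the ledge before it, 4 mm above the deck behind it. The ledge is 63 mm deep, with a 28 mm high lip along its front. Behind the rail the deck is 110 mm long, to a back stop 30 mm high: a lying block fits between rail and stop.
- bay_left (a point): Point on the left bay's centre line (y = +104 mm), at the foot of the step: the rail's front face (x = -50 mm), ledge height; axes as the shaker's. The three bays are each 98 mm clear between low dividers along x (6 mm wide, 14 mm high, starting just behind the edge rail, at y = -156, -52, +52, +156 mm).
- bay_middle (a point): The same point of the middle bay (y = 0).
- bay_right (a point): The same point of the right bay (y = -104 mm).
- bar (a joint): Angle of the hold-down bar, rad: 0 = down flat over the deck, its underside 50 mm above it; about 1.35 to 1.6 = standing open; 1.75 = its stop. A stiff hinge holds it wherever it is left; about 5 N at the bar moves it.
- bar_hinge (a point): Middle of the bar's hinge axis, which runs along the shaker's y at the back (x = +88 mm, 120 mm above the bench). The point turns with the bar.
- bar_mid (a point): Middle of the upper face of the hold-down bar, a flat steel bar 22 x 334 x 8 mm along the shaker's y on two side arms, 92 mm from the hinge axis. The upper face looks to the back while the bar stands open, and up when it is down.
- bolt (a joint): Travel of the bolt along the bar toward the keeper (-y of the shaker), m: 0 = drawn back, 0.030 = fully home in the keeper post. It stays where it is left; about 3 N moves it. It lies on the right half of the bar's upper face.
- bolt_knob (a point): Centre of the bolt's black upright knob, 15 mm diameter, 22 mm tall; it stands on the bar's upper face (its centre 28 mm above that face; its foot 17 mm above) and moves with bolt and bar.
- keeper (a point): Centre of the keeper's hole on the shaker's right side, at the bolt's axis with the bar down (132 mm above the bench).
- block_1: Dark grey tube block with eight blue screw caps on top, 48 (its x) x 84 (its y) x 92 mm, 104 mm with the caps, about 0.6 kg, loose, standing caps up on the bench at the start; may be absent. Origin at the centre of its underside, z toward the caps. Its white foot plate is smooth (friction about 0.35), so it slides unless its foot is stopped. Grip it across its 48 mm.
- block_1_top (a point): Centre of the top of the caps of block_1, 104 mm from its origin.
- block_2: Dark grey tube block with eight orange screw caps on top, 48 (its x) x 84 (its y) x 92 mm, 104 mm with the caps, about 0.6 kg, loose, standing caps up on the bench at the start; may be absent. Origin at the centre of its underside, z toward the caps. Its white foot plate is smooth (friction about 0.35), so it slides unless its foot is stopped. Grip it across its 48 mm.
- block_2_top (a point): Centre of the top of the caps of block_2, 104 mm from its origin.
- block_3: Dark grey tube block with eight green screw caps on top, 48 (its x) x 84 (its y) x 92 mm, 104 mm with the caps, about 0.6 kg, loose, standing caps up on the bench at the start; may be absent. Origin at the centre of its underside, z toward the caps. Its white foot plate is smooth (friction about 0.35), so it slides unless its foot is stopped. Grip it across its 48 mm.
- block_3_top (a point): Centre of the top of the caps of block_3, 104 mm from its origin.
- amber_bottle: Small amber reagent bottle with black cap, 36 mm diameter, 66 mm tall, loose, not part of the job. Origin at the centre of its underside.
- white_bottle: Small white reagent bottle with black cap, 36 mm diameter, 66 mm tall, loose, not part of the job. Origin at the centre of its underside.
- flask: Small glass conical flask, 64 mm diameter, 104 mm tall, loose, not part of the job. Origin at the centre of its underside.

How it is judged:
By the outcome, as a careful person would: the job done as asked, in the order asked, and still so for the second after the job is handed in, with the robot touching nothing.
Of block_1, block_2, block_3 only 2 to 3 are there at a start; the rules pass over those that are not, and their reading is None.
At some moment in a run one of block_1, block_2, block_3 may be knocked a few centimetres aside while the robot is not near it.
It also fails if it takes over 210 s, if anything falls off the work surface, if the arm or the gripper's body presses on something with over 40 N, if the wrist force passes 120 N, or if a joint passes its speed limit or range.

## Working session

There is one attempt and no reset: what is moved stays moved. The work goes in short steps, Python scripts to look and compute and a tool call to move; the robot and the scene stay as the last step left them, time stands still between calls to the robot, and variables do not carry over. Pictures are saved under pics/ and viewed, about 12 in all and at most 16, crops included, and the job is handed in when it is done.

Besides the shell and the picture viewer there is one more tool, called after "Call:" as name([rows], argument=value, ...), one row to a line, values as JSON. apply_moves: Moves the arm, as the interface text tells. Its arguments: {"type":"object","properties":{"moves":{"type":"array"},"jaw":{"type":"number"},"force":{"type":"number"}},"required":["moves"]}

```bash
ls; mkdir -p pics
python3 - <<'E'
from rig import *
import cv2
s=read_state();print(s)
for n in("side","top"):
    print(n,get_calibration(n))
    cv2.imwrite(f"pics/{n}0.png",read_camera(n)[:,:,::-1])
E
```

```text
pics
{'clock': 0.0, 'qpos': array([-1.30350989,  0.61593636, -0.01260098,  1.42490915,  0.00810155,
        1.1033905 , -0.04040572]), 'joint_velocities': array([-0.0008701 ,  0.0007727 , -0.00014217,  0.00102668, -0.00047129,
       -0.00084628, -0.00042634]), 'joint_efforts': array([-2.73690093e-04, -4.69206941e+01,  2.59034559e-01, -1.71042752e+01,
        9.94854636e-03,  9.47757857e-03,  1.44476883e-05]), 'tool_pos': array([0.18800369, 0.62141663, 0.23012366]), 'tool_rot': array([ 7.91931136e-04,  8.02972422e-01,  5.96014772e-01, -1.02657104e-03]), 'contact_force': array([-0.40581272, -0.16964894,  0.09215447]), 'torque': array([ 0.02112447,  0.01267942, -0.02387333]), 'width': 0.0852352627103428}
side {'camera_matrix': array([[384.57680899,   0.        , 315.72251113],
       [  0.        , 384.57680899, 201.38257019],
       [  0.        ,   0.        ,   1.        ]]), 'xyz': array([0.39518171, 1.082431  , 0.6006581 ]), 'attitude': array([ 0.0513246 , -0.05281248,  0.82918   , -0.55410933])}
top {'camera_matrix': array([[518.59506697,   0.        , 316.20469566],
       [  0.        , 518.59506697, 201.38650549],
       [  0.        ,   0.        ,   1.        ]]), 'xyz': array([ 0.3201187, -0.0481205,  1.5186888]), 'attitude': array([ 0.05462622, -0.69875064,  0.71060076, -0.06172585])}
```

View pics/side0.png

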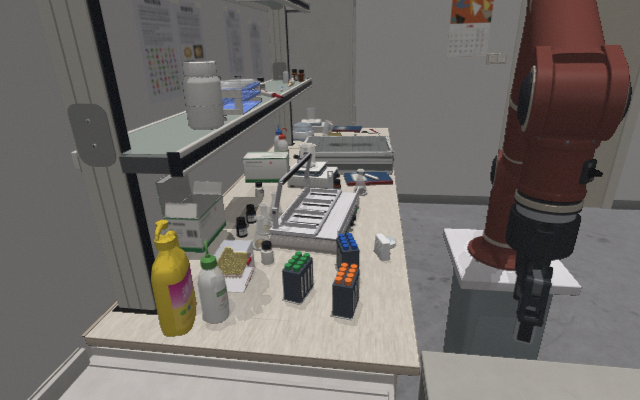

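View pics/top0.png

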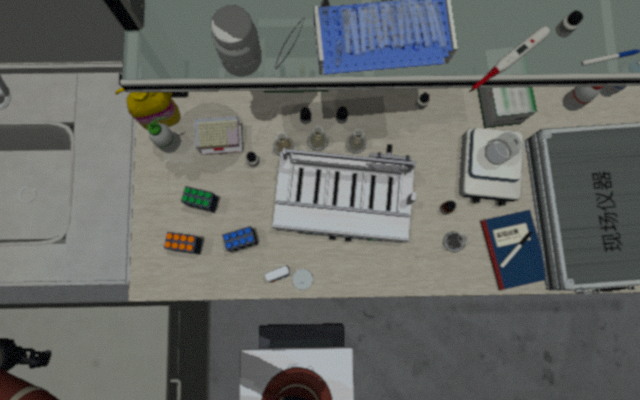

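```bash
cat > h.py <<'E'
from rig import *
import numpy as np, cv2
from scipy.spatial.transform import Rotation as R
def rq(q): return R.from_quat([q[1],q[2],q[3],q[0]])
def cam(n):
    c=get_calibration(n); return c['camera_matrix'],c['xyz'],rq(c['attitude']).as_matrix()
def ray(n,uv,z):
    K,t,M=cam(n); d=M@np.linalg.inv(K)@[uv[0],uv[1],1.]; return t+d*(z-t[2])/d[2]
def proj(n,P):
    K,t,M=cam(n); p=(np.atleast_2d(P)-t)@M@K.T; return p[:,:2]/p[:,2:]
def snap(n,name,box,s):
    im=read_camera(n)[:,:,::-1]; cv2.imwrite('pics/'+name+'_full.png',im)
    x0,y0,x1,y1=box; cv2.imwrite('pics/'+name+'.png',cv2.resize(im[y0:y1,x0:x1],None,fx=s,fy=s,interpolation=cv2.INTER_CUBIC)); return im
def caps(im,n='top'):
    hsv=cv2.cvtColor(np.ascontiguousarray(im),cv2.COLOR_BGR2HSV); out={}
    for k,(lo,hi) in dict(b=(100,125),o=(5,18),g=(45,80)).items():
        m=cv2.inRange(hsv,(lo,120,60),(hi,255,255)); out[k]=m
    return out
E
python3 - <<'E'
from h import *
im=cv2.imread('pics/top0.png')
cv2.imwrite('pics/t0c.png',cv2.resize(im[140:300,150:470],None,fx=2.5,fy=2.5,interpolation=cv2.INTER_CUBIC))
K,t,M=cam('top');print(M)
for k,m in caps(im).items():
    m[:,:150]=0;m[:170]=0;m[260:]=0;m[:,265:]=0
    p=np.argwhere(m>0)[:,::-1].astype(np.float32)
    r=cv2.minAreaRect(p); W=[ray('top',q,.104) for q in cv2.boxPoints(r)]
    print(k,len(p),r,np.mean(W,0).round(4),[np.round(w[:2],4) for w in W])
for uv in [(283,151),(413,158),(411,240),(273,229)]: print(uv,ray('top',uv,.06).round(3))
for uv in [(303,279),(278,273),(454,241),(447,207),(252,158),(285,142)]: print(uv,ray('top',uv,.0).round(3))
E
```

```text
[[-0.01752704 -0.98632177  0.16389682]
 [-0.99980917  0.01587493 -0.01138466]
 [ 0.00862708 -0.16406508 -0.98641179]]
b 324 ((238.5550537109375, 237.68350219726562), (14.846308708190918, 28.83057403564453), 73.3007583618164) [0.4582 0.1492 0.104 ] [array([0.467 , 0.1928]), array([0.4885, 0.1176]), array([0.4493, 0.1058]), array([0.428 , 0.1808])]
o 320 ((179.42001342773438, 241.5599822998047), (28.42569351196289, 14.566399574279785), 8.13010311126709) [0.4503 0.3101 0.104 ] [array([0.4368, 0.3507]), array([0.4761, 0.3463]), array([0.4638, 0.2693]), array([0.4246, 0.2741])]
g 279 ((196.58824157714844, 196.6470947265625), (26.678918838500977, 14.067066192626953), 14.03624439239502) [0.5738 0.2659 0.104 ] [array([0.5644, 0.3061]), array([0.6026, 0.2976]), array([0.5832, 0.2257]), array([0.5451, 0.2345])]
(283, 151) [0.712 0.029 0.06 ]
(413, 158) [ 0.685 -0.348  0.06 ]
(411, 240) [ 0.448 -0.33   0.06 ]
(273, 229) [0.485 0.058 0.06 ]
(303, 279) [ 0.345 -0.023  0.   ]
(278, 273) [0.364 0.049 0.   ]
(454, 241) [ 0.448 -0.468  0.   ]
(447, 207) [ 0.549 -0.454  0.   ]
(252, 158) [0.708 0.125 0.   ]
(285, 142) [0.756 0.026 0.   ]
```

View pics/t0c.png

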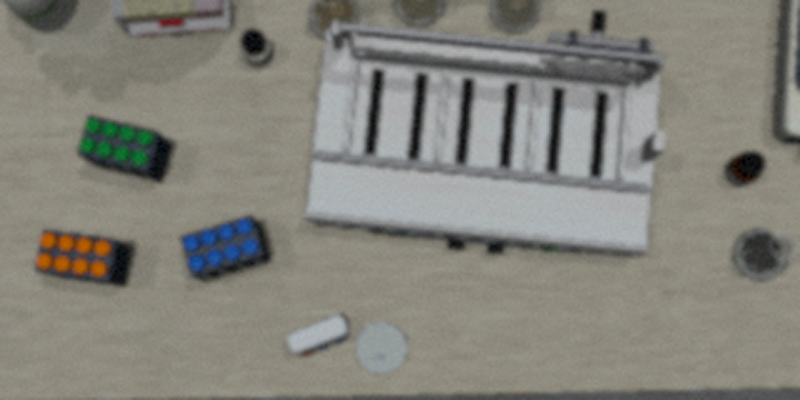

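```bash
cat >> h.py <<'E'
def sh(p,P):
    P=np.atleast_2d(np.asarray(P,float)); c,s=np.cos(p[2]),np.sin(p[2])
    return np.c_[p[0]+c*P[:,0]-s*P[:,1],p[1]+s*P[:,0]+c*P[:,1],P[:,2]]
E
python3 - <<'E'
from h import *
from scipy.optimize import least_squares
im=cv2.imread('pics/top0.png')
cr=lambda u,v:(u/2.5+150,v/2.5+140)
M=[[-.12,.194,.084],[-.12,-.194,.084],[-.004,-.184,.145],[-.045,.194,.068],[-.045,-.194,.068]]
I=np.array([cr(306,217),cr(646,250),cr(657,140),cr(315,156),cr(653,188)])
f=lambda p:(proj('top',sh(p,M))-I).ravel()
r=least_squares(f,[.58,-.145,-.09],loss='soft_l1');p=r.x;print(p,r.fun.round(1))
seg=[]
def box(x0,x1,y0,y1,z): 
    q=[[x0,y0,z],[x1,y0,z],[x1,y1,z],[x0,y1,z]]; seg.extend((q[i],q[(i+1)%4]) for i in range(4))
box(-.12,-.113,-.194,.194,.084);box(-.05,-.04,-.194,.194,.066)
for y in(-.156,-.052,.052,.156): box(-.04,.07,y-.003,y+.003,.078)
box(-.012,.004,-.190,-.178,.145)
seg.append(([.07,-.15,.094],[.07,.15,.094]))
for n in('top','side'):
    im=cv2.imread(f'pics/{n}0.png'); x0,y0,x1,y1=(265,140,425,250) if n=='top' else (260,170,380,260)
    s=5
    c=cv2.resize(im[y0:y1,x0:x1],None,fx=s,fy=s,interpolation=cv2.INTER_CUBIC)
    for a,b in seg:
        ab=proj(n,sh(p,[a,b])); q=((ab-[x0,y0]+.5)*s).astype(int)
        cv2.line(c,tuple(map(int,q[0])),tuple(map(int,q[1])),(0,0,255) if n=='top' else (0,0,255),1)
    cv2.imwrite(f'pics/fit_{n}.png',c)
E
```

```text
[ 0.58473946 -0.14493679 -0.11414914] [-1.1  0.5  2.   0.8  1.  -0.4 -1.4 -0.7 -0.1 -0.2]
```

View pics/fit_top.png

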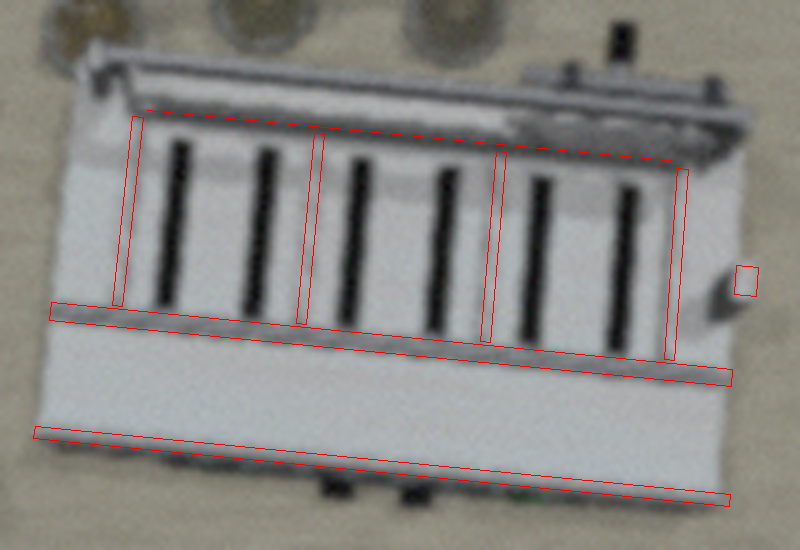

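Call:
apply_moves([
  [0.271, -0.471, 0, 0, 0, -9.5],
  [0.271, -0.471, 0, 0, 0, -9.5],
  [0.271, -0.471, 0, 0, 0, -9.5],
  [0.271, -0.471, 0, 0, 0, -9.5],
  [0.271, -0.471, 0, 0, 0, -9.5],
  [0.271, -0.471, 0, 0, 0, -9.5],
  [0.271, -0.471, 0, 0, 0, -9.5],
  [0.271, -0.471, 0, 0, 0, -9.5],
], jaw=0.085, force=40)

```text
clock: 0.9
tool_pos: [0.3881, 0.2736, 0.2312]
tool_rot: [0.0, 0.99, 0.14, -0.0]
contact_force: [0.5, 0.5, -0.6]
width: 0.0851
```

Call:
apply_moves([
  [0.071, -0.1235, 0, 0, 0, 0],
  [0.071, -0.1235, 0, 0, 0, 0],
  [0.071, -0.1235, 0, 0, 0, 0],
  [0.071, -0.1235, 0, 0, 0, 0],
])

```text
clock: 1.3
tool_pos: [0.4616, 0.1443, 0.2316]
tool_rot: [0.002, 0.991, 0.134, 0.001]
contact_force: [-0.3, 0.6, 0.1]
width: 0.085
```

Run:
```python
from h import *
im=snap('side','g1',(270,190,400,320),6)
s=read_state();print(s['tool_pos'].round(4),s['tool_rot'].round(4))
# predicted cap corners of blue, side
for k,m in caps(im).items():
    m[:225]=0;m[320:]=0;m[:,:270]=0;m[:,370:]=0
    p=np.argwhere(m>0)[:,::-1]
    if len(p): print(k,len(p),p.mean(0),ray('side',p.mean(0),.1).round(4))
```

```text
[0.4598 0.1483 0.2312] [7.000e-04 9.906e-01 1.367e-01 0.000e+00]
b 200 [347.08 241.2 ] [0.4578 0.1556 0.1   ]
o 318 [345.82389937 273.48742138] [0.4496 0.314  0.1   ]
g 246 [297.09349593 261.2601626 ] [0.5739 0.2718 0.1   ]
```

View pics/g1.png

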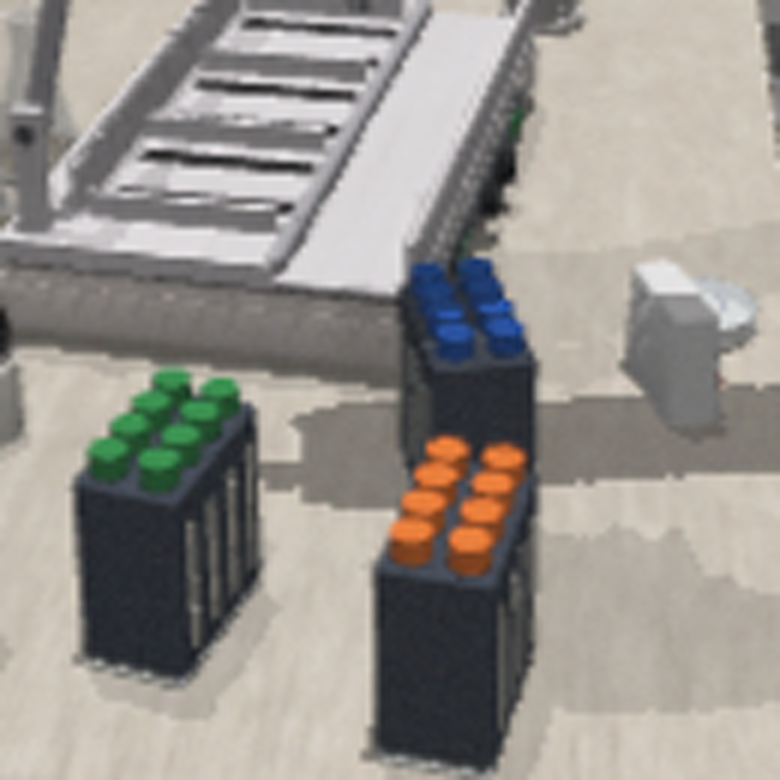

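Run:
```python
from h import *
print(proj('side',[[.46,.148,.231],[.46,.148,.3]]),proj('side',[.188,.62,.23]))
```

```text
[[346.64659589 195.36227081]
 [346.75579677 170.10419159]] [[518.61106268 326.09367521]]
```

View pics/g1_full.png

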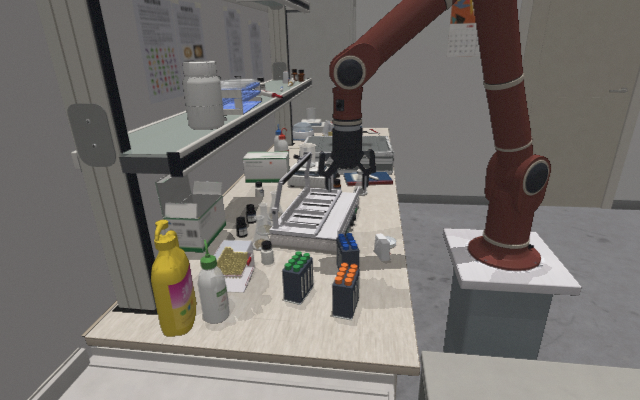

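Call:
apply_moves([
  [0, 0.002, -0.05, 0, 0, 0],
  [0, 0.002, -0.1, 0, 0, 0],
  [0, 0.002, -0.14, 0, 0, 0],
  [0, 0.002, -0.171, 0, 0, 0],
  [0, 0.002, -0.171, 0, 0, 0],
  [0, 0.002, -0.171, 0, 0, 0],
])

```text
clock: 1.95
tool_pos: [0.4582, 0.1551, 0.0604]
tool_rot: [-0.0, 0.99, 0.142, -0.001]
contact_force: [0.2, -0.3, 0.7]
width: 0.0849
```

Call:
apply_moves([
  [0, 0, 0, 0, 0, 0],
  [0, 0, 0, 0, 0, 0],
  [0, 0, 0, 0, 0, 0],
  [0, 0, 0, 0, 0, 0],
  [0, 0, 0, 0, 0, 0],
  [0, 0, 0, 0, 0, 0],
  [0, 0, 0, 0, 0, 0],
  [0, 0, 0, 0, 0, 0],
], jaw=0.03, force=60)

```text
clock: 2.75
tool_pos: [0.4589, 0.1543, 0.062]
tool_rot: [-0.001, 0.99, 0.141, 0.001]
contact_force: [-2.8, -1.5, 7.3]
width: 0.0473
```

Call:
apply_moves([
  [0, 0, 0.05, 0, 0, 0],
  [0, 0, 0.1, 0, 0, 0],
  [0, 0, 0.14, 0, 0, 0],
  [0.018, -0.04, 0.15, 0, 0, -1.9],
  [0.036, -0.09, 0.15, 0, 0, -3.8],
  [0.036, -0.135, 0.15, 0, 0, -3.8],
  [0.036, -0.18, 0.15, 0, 0, -3.8],
  [0.036, -0.225, 0.15, 0, 0, -3.8],
])

```text
clock: 3.55
tool_pos: [0.493, -0.0723, 0.2098]
tool_rot: [-0.0, 0.998, -0.058, -0.001]
contact_force: [0.3, 1.0, -5.9]
width: 0.0471
```

Call:
apply_moves([
  [0, -0.045, 0, 0, 0, 0],
  [0, -0.085, 0, 0, 0, 0],
  [0, -0.12, 0, 0, 0, 0],
  [0, -0.15, 0, 0, 0, 0],
  [0, -0.164, 0, 0, 0, 0],
  [0, -0.164, 0, 0, 0, 0],
  [0, -0.164, 0, 0, 0, 0],
])

```text
clock: 4.25
tool_pos: [0.4943, -0.2329, 0.2096]
tool_rot: [-0.002, 0.998, -0.057, -0.001]
contact_force: [-0.6, 1.1, -6.9]
width: 0.0471
```

```bash
cat >> h.py <<'E'
def st():
    s=read_state(); r=rq(s['tool_rot']).as_matrix()
    print(s['clock'],s['tool_pos'].round(4),'jawyaw',np.degrees(np.arctan2(r[1,0],r[0,0])).round(2),'zaxis',r[:,2].round(3),'F',s['contact_force'].round(1),'w',round(s['width'],4)); return s
E
python3 - <<'E'
from h import *
st(); im=read_camera('top'); cv2.imwrite('pics/p1.png',im[:,:,::-1]); st()
read_camera('side'); st();
E
```

```text
4.25 [ 0.4943 -0.2329  0.2096] jawyaw -6.57 zaxis [-0.002  0.003 -1.   ] F [-0.6  1.1 -6.9] w 0.0471
4.3 [ 0.4947 -0.2322  0.2097] jawyaw -6.48 zaxis [-0.001  0.003 -1.   ] F [ 0.5  0.7 -6.4] w 0.047
4.35 [ 0.4949 -0.2321  0.2098] jawyaw -6.44 zaxis [-0.001  0.003 -1.   ] F [ 0.3  0.4 -6.5] w 0.0469
```

Call:
apply_moves([
  [0, -0.003, -0.04, 0, 0, 0],
  [0, -0.003, -0.075, 0, 0, 0],
  [0, -0.003, -0.086, 0, 0, 0],
  [0, -0.003, -0.09, 0, 0, 0],
  [0, -0.003, -0.091, 0, 0, 0],
  [0, -0.003, -0.091, 0, 0, 0],
])

```text
clock: 4.95
tool_pos: [0.496, -0.2386, 0.1208]
tool_rot: [0.001, 0.998, -0.058, 0.002]
contact_force: [-0.3, -0.1, -5.5]
width: 0.0469
```

Run:
```python
from h import *
st(); snap('top','p1',(330,170,430,270),6)
```

```text
4.95 [ 0.496  -0.2386  0.1208] jawyaw -6.61 zaxis [ 0.003 -0.001 -1.   ] F [-0.3 -0.1 -5.5] w 0.0469
```

View pics/p1.png

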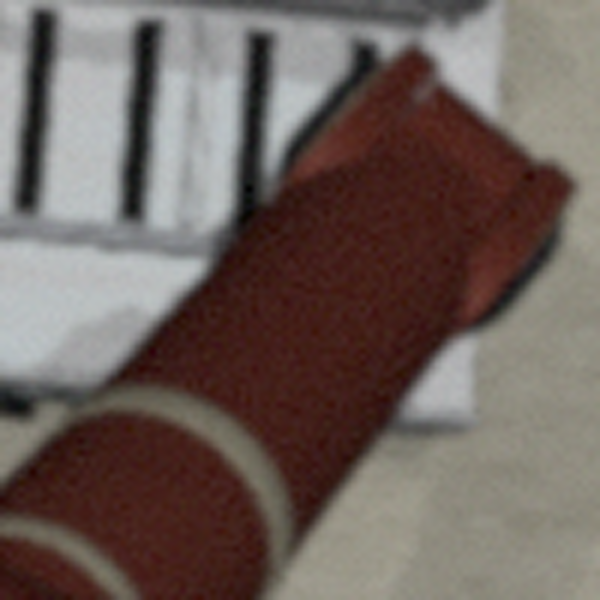

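Call:
apply_moves([
  [0, 0.001, -0.001, 0, 0, 0],
  [0, 0.001, -0.002, 0, 0, 0],
  [0, 0.001, -0.002, 0, 0, 0],
  [0, 0.001, -0.003, 0, 0, 0],
  [0, 0.001, -0.003, 0, 0, 0],
])

```text
clock: 5.5
tool_pos: [0.4952, -0.2371, 0.1181]
tool_rot: [-0.0, 0.998, -0.058, 0.001]
contact_force: [-2.6, 2.0, 5.8]
width: 0.047
```

Call:
apply_moves([
  [0, 0, 0, 0, 0, 0],
  [0, 0, 0, 0, 0, 0],
  [0, 0, 0, 0, 0, 0],
  [0, 0, 0, 0, 0, 0],
  [0, 0, 0.03, 0, 0, 0],
  [0, 0, 0.07, 0, 0, 0],
  [0, 0, 0.11, 0, 0, 0],
  [0, 0, 0.12, 0, 0, 1.4],
], jaw=0.085)

```text
clock: 6.3
tool_pos: [0.4968, -0.2388, 0.2408]
tool_rot: [0.002, 1.0, 0.017, 0.004]
contact_force: [0.5, -0.6, -0.0]
width: 0.0849
```

Call:
apply_moves([
  [-0.03, 0.003, 0, 0, 0, 1.4],
  [-0.05, 0.005, 0, 0, 0, 2.8],
  [-0.05, 0.005, 0, 0, 0, 4.2],
  [-0.05, 0.005, 0, 0, 0, 5.6],
  [-0.05, 0.005, 0, 0, 0, 7.0],
  [-0.05, 0.005, 0, 0, 0, 8.4],
  [-0.05, 0.005, 0, 0, 0, 9.8],
  [-0.05, 0.005, 0, 0, 0, 11.2],
], jaw=0.04)

```text
clock: 7.1
tool_pos: [0.4446, -0.2323, 0.2362]
tool_rot: [0.0, 0.823, 0.568, -0.0]
contact_force: [0.4, 0.8, -0.3]
width: 0.0401
```

Call:
apply_moves([
  [0, 0, 0, 0, 0, 1.4],
  [0, 0, 0, 0, 0, 2.4],
  [0, 0, 0, 0, 0, 2.4],
  [0, 0, 0, 0, 0, 2.4],
])

```text
clock: 7.5
tool_pos: [0.4446, -0.2323, 0.2363]
tool_rot: [0.0, 0.748, 0.664, -0.0]
contact_force: [-0.5, -0.1, -0.0]
width: 0.0399
```

Run:
```python
from h import *
print(st()['qpos'].round(2)); im=snap('top','p2',(330,150,430,250),6); im2=snap('side','p2s',(270,150,390,270),6)
a=cv2.imread('pics/p2.png');b=cv2.imread('pics/p2s.png')
cv2.imwrite('pics/p2j.png',cv2.resize(np.hstack([cv2.resize(a,(600,600)),cv2.resize(b,(600,600))]),(800,400)))
for n,i in(('top',im),('side',im2)):
    m=caps(i)['b'];m[:, :300]=0; m[:150]=0;m[260:]=0;m[:,430:]=0
    p=np.argwhere(m>0)[:,::-1].astype(np.float32)
    if len(p)>20:
        r=cv2.minAreaRect(p);W=np.array([ray(n,q,.16) for q in cv2.boxPoints(r)]);print(n,len(p),W.round(4).tolist(),W.mean(0))
```

```text
7.5 [ 0.4446 -0.2323  0.2363] jawyaw 83.21 zaxis [-0. -0. -1.] F [-0.5 -0.1 -0. ] w 0.0399
[ 0.39  0.38  0.07  1.84 -0.03  0.92  1.93]
top 119 [[0.5178, -0.2006, 0.16], [0.5173, -0.2351, 0.16], [0.48, -0.2337, 0.16], [0.4805, -0.1993, 0.16]] [ 0.49889986 -0.21717478  0.16      ]
side 196 [[0.513, -0.1755, 0.16], [0.5214, -0.2761, 0.16], [0.3317, -0.273, 0.16], [0.3356, -0.1746, 0.16]] [ 0.42541216 -0.22479134  0.16      ]
```

View pics/p2j.png

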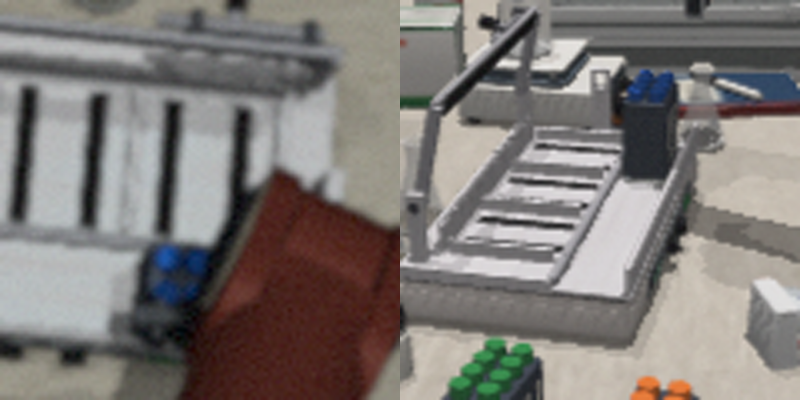

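Call:
apply_moves([
  [0, 0, -0.05, 0, 0, 0],
  [0, 0, -0.09, 0, 0, 0],
  [0, 0, -0.103, 0, 0, 0],
  [0, 0, -0.103, 0, 0, 0],
  [0.01, -0.0011, -0.103, 0, 0, 0],
  [0.016, -0.0018, -0.103, 0, 0, 0],
  [0.02, -0.0023, -0.103, 0, 0, 0],
  [0.024, -0.0027, -0.103, 0, 0, 0],
])

```text
clock: 8.4
tool_pos: [0.469, -0.235, 0.1342]
tool_rot: [0.0, 0.747, 0.665, -0.0]
contact_force: [-2.8, -0.3, 2.7]
width: 0.0403
```

Call:
apply_moves([
  [0.004, -0.0005, 0, 0, 0, 0],
  [0.008, -0.0009, 0, 0, 0, 0],
  [0.012, -0.0014, 0, 0, 0, 0],
  [0.016, -0.0018, 0, 0, 0, 0],
  [0.02, -0.0023, 0, 0, 0, 0],
])

```text
clock: 8.9
tool_pos: [0.4895, -0.2371, 0.1333]
tool_rot: [0.0, 0.747, 0.665, 0.0]
contact_force: [0.3, -0.5, 0.5]
width: 0.0401
```

Run:
```python
from h import *
st(); snap('side','p3',(320,150,400,210),8)
```

```text
8.9 [ 0.4895 -0.2371  0.1333] jawyaw 83.38 zaxis [ 0.001 -0.    -1.   ] F [ 0.3 -0.5  0.5] w 0.0401
```

View pics/p3.png

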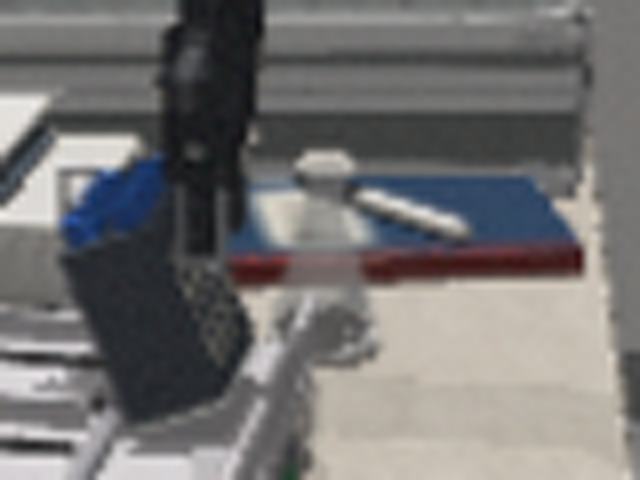

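Call:
apply_moves([
  [0.004, -0.0005, 0, 0, 0, 0],
  [0.008, -0.0009, 0, 0, 0, 0],
  [0.012, -0.0014, 0, 0, 0, 0],
  [0.016, -0.0018, 0, 0, 0, 0],
  [0.02, -0.0023, 0, 0, 0, 0],
  [0.025, -0.0028, 0, 0, 0, 0],
  [0.025, -0.0028, 0, 0, 0, 0],
  [0.025, -0.0028, 0, 0, 0, 0],
])

```text
clock: 9.75
tool_pos: [0.5137, -0.2398, 0.1332]
tool_rot: [-0.0, 0.747, 0.665, -0.0]
contact_force: [0.3, 0.1, 0.1]
width: 0.0401
```

Run:
```python
from h import *
st(); snap('side','p4',(320,150,400,210),8)
```

```text
9.75 [ 0.5137 -0.2398  0.1332] jawyaw 83.38 zaxis [-0.  0. -1.] F [0.3 0.1 0.1] w 0.0401
```

View pics/p4.png

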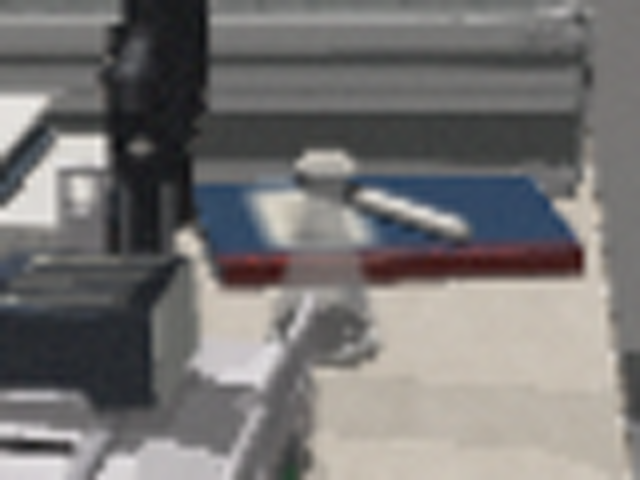

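Call:
apply_moves([
  [-0.02, 0.0023, 0, 0, 0, 0],
  [-0.04, 0.0045, 0, 0, 0, 0],
  [-0.04, 0.0045, 0, 0, 0, 0],
  [-0.04, 0.0045, -0.025, 0, 0, 0],
  [-0.04, 0.0045, -0.045, 0, 0, 0],
  [-0.04, 0.0045, -0.045, 0, 0, 0],
  [-0.03, 0.0034, -0.045, 0, 0, 0],
  [-0.022, 0.0025, -0.045, 0, 0, 0],
])

```text
clock: 10.6
tool_pos: [0.4938, -0.2379, 0.0894]
tool_rot: [0.001, 0.747, 0.665, 0.001]
contact_force: [-7.4, 0.5, 1.9]
width: 0.0402
```

Call:
apply_moves([
  [0.004, -0.0005, 0, 0, 0, 0],
  [0.008, -0.0009, 0, 0, 0, 0],
  [0.012, -0.0014, 0, 0, 0, 0],
  [0.016, -0.0018, 0, 0, 0, 0],
  [0.02, -0.0023, 0, 0, 0, 0],
  [0.024, -0.0027, 0, 0, 0, 0],
  [0.024, -0.0027, 0, 0, 0, 0],
])

```text
clock: 11.3
tool_pos: [0.517, -0.24, 0.0884]
tool_rot: [0.001, 0.747, 0.665, 0.001]
contact_force: [-1.7, 0.5, -1.4]
width: 0.0402
```

Call:
apply_moves([
  [0.003, -0.0003, 0, 0, 0, 0],
  [0.006, -0.0007, 0, 0, 0, 0],
  [0.008, -0.0009, 0, 0, 0, 0],
  [0.008, -0.0009, 0, 0, 0, 0],
])

```text
clock: 11.7
tool_pos: [0.5237, -0.241, 0.0883]
tool_rot: [-0.0, 0.747, 0.665, -0.0]
contact_force: [-3.2, 0.6, 0.3]
width: 0.0399
```

Run:
```python
from h import *
st(); im=read_camera('side')[:,:,::-1].copy(); im2=read_camera('top')[:,:,::-1].copy(); cv2.imwrite('pics/p5s.png',im);cv2.imwrite('pics/p5t.png',im2)
a=cv2.resize(im[150:210,310:390],None,fx=5,fy=5,interpolation=2);b=cv2.resize(im2[160:220,350:430],None,fx=5,fy=5,interpolation=2)
cv2.imwrite('pics/p5.png',np.hstack([a,b]))
```

```text
11.7 [ 0.5237 -0.241   0.0883] jawyaw 83.37 zaxis [-0. -0. -1.] F [-3.2  0.6  0.3] w 0.0399
```

View pics/p5.png

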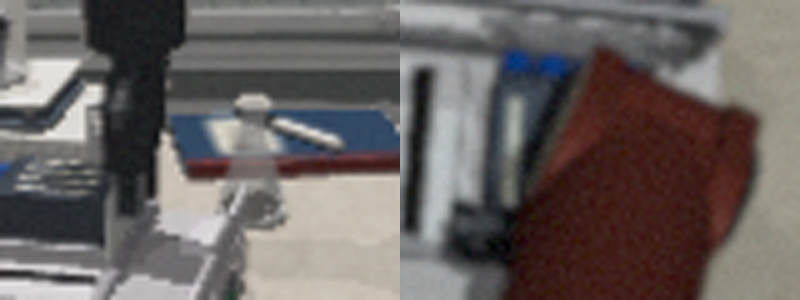

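Call:
apply_moves([
  [0.001, -0.0001, 0, 0, 0, 0],
  [0.002, -0.0002, 0, 0, 0, 0],
  [0.003, -0.0003, 0, 0, 0, 0],
  [0.003, -0.0003, 0, 0, 0, 0],
])

```text
clock: 12.2
tool_pos: [0.5269, -0.2414, 0.0883]
tool_rot: [0.0, 0.747, 0.665, 0.0]
contact_force: [-3.4, 0.2, -0.7]
width: 0.0399
```

Call:
apply_moves([
  [-0.01, 0.001, 0, 0, 0, 0],
  [-0.02, 0.002, 0, 0, 0, 0],
  [-0.04, 0.004, 0.02, 0, 0, 0],
  [-0.06, 0.006, 0.07, 0, 0, -1.4],
  [-0.06, 0.006, 0.12, 0, 0, -2.8],
  [-0.06, 0.045, 0.15, 0, 0, -4.2],
  [-0.06, 0.09, 0.16, 0, 0, -5.6],
  [-0.06, 0.135, 0.16, 0, 0, -7.0],
], jaw=0.085)

```text
clock: 13.0
tool_pos: [0.4686, -0.1084, 0.2513]
tool_rot: [0.002, 0.935, 0.355, 0.004]
contact_force: [0.4, -0.0, -0.2]
width: 0.0851
```

Call:
apply_moves([
  [0, 0.045, 0, 0, 0, -1.4],
  [0, 0.09, 0, 0, 0, -2.8],
  [0, 0.135, 0, 0, 0, -4.2],
  [0, 0.18, 0, 0, 0, -5.6],
  [0, 0.225, 0, 0, 0, -7],
  [0, 0.25, 0, 0, 0, -8.4],
  [0, 0.25, 0, 0, 0, -8.4],
])

```text
clock: 13.7
tool_pos: [0.4665, 0.1474, 0.2483]
tool_rot: [-0.002, 0.998, -0.07, 0.001]
contact_force: [0.4, -0.4, 0.5]
width: 0.085
```

Run:
```python
from h import *
p=[.5845,-.143,-.114]
print(st()['qpos'].round(2)); im2=read_camera('top')[:,:,::-1].copy(); im=read_camera('side')[:,:,::-1].copy(); 
for k,m in caps(im2).items():
    m[:,:150]=0;m[:155]=0;m[260:]=0;m[:,430:]=0
    q=np.argwhere(m>0)[:,::-1].astype(np.float32)
    if len(q)<20: continue
    z=.112 if k=='b' else .104
    r=cv2.minAreaRect(q);W=np.array([ray('top',c,z) for c in cv2.boxPoints(r)]);print(k,len(q),W.round(4)[:,:2].tolist(),W.mean(0).round(4))
def ov(n,im,box):
    x0,y0,x1,y1=box;c=cv2.resize(im[y0:y1,x0:x1],None,fx=5,fy=5,interpolation=2)
    for xa,xb,z in((-.036,.054,.112),(-.034,.069,.088)):
        P=proj(n,sh(p,[[xa,-.062,z],[xb,-.062,z],[xb,-.146,z],[xa,-.146,z]]));
        cv2.polylines(c,[((P-[x0,y0]+.5)*5).astype(np.int32)],True,(0,0,255) if z>.1 else (0,255,0),1)
    return c
cv2.imwrite('pics/p6.png',np.hstack([ov('side',im,(305,150,385,220)),ov('top',im2,(345,155,425,225))]))
```

```text
13.7 [0.4665 0.1474 0.2483] jawyaw -8.02 zaxis [ 0.002  0.004 -1.   ] F [ 0.4 -0.4  0.5] w 0.085
[-0.64  0.36  0.41  1.86 -0.18  0.95 -0.29]
b 105 [[0.6317, -0.2147], [0.6438, -0.2162], [0.6353, -0.291], [0.6232, -0.2893]] [ 0.6335 -0.2528  0.112 ]
o 1453 [[0.4036, 0.3478], [0.5995, 0.3537], [0.5968, 0.1823], [0.4007, 0.1802]] [0.5002 0.266  0.104 ]
g 41 [[0.5986, 0.2985], [0.5981, 0.268], [0.5869, 0.2678], [0.5874, 0.2982]] [0.5927 0.2831 0.104 ]
```

View pics/p6.png

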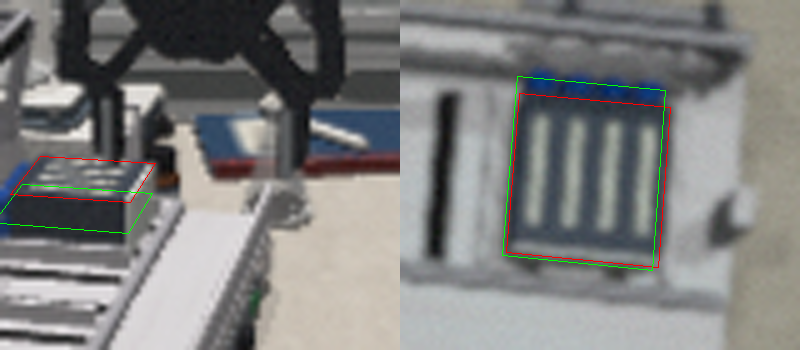

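```bash
cat >> h.py <<'E'
def sidecaps():
    im=read_camera('side')[:,:,::-1]
    for k,m in caps(im).items():
        m[:215]=0;m[340:]=0;m[:,:255]=0;m[:,390:]=0
        q=np.argwhere(m>0)[:,::-1]
        if len(q)>20: print(k,len(q),q.mean(0).round(1),ray('side',q.mean(0),.1).round(4))
    return im
E
python3 - <<'E'
from h import *
cv2.imwrite('pics/s7.png',sidecaps())
E
```

```text
o 311 [345.7 273.8] [0.4498 0.3151 0.1   ]
g 245 [297.  261.2] [0.574  0.2718 0.1   ]
```

Call:
apply_moves([
  [-0.008, 0.045, 0, 0, 0, -0.2],
  [-0.016, 0.09, 0, 0, 0, -0.2],
  [-0.016, 0.135, 0, 0, 0, -0.2],
  [-0.016, 0.164, 0, 0, 0, -0.2],
  [-0.016, 0.164, -0.03, 0, 0, -0.2],
  [-0.016, 0.164, -0.06, 0, 0, -0.2],
  [-0.016, 0.164, -0.06, 0, 0, -0.2],
])

```text
clock: 14.55
tool_pos: [0.4488, 0.3025, 0.1851]
tool_rot: [0.003, 0.996, -0.084, -0.003]
contact_force: [-0.3, -0.5, 0.7]
width: 0.0851
```

Run:
```python
from h import *
st(); sidecaps()
```

```text
14.55 [0.4488 0.3025 0.1851] jawyaw -9.67 zaxis [-0.006 -0.005 -1.   ] F [-0.3 -0.5  0.7] w 0.0851
o 298 [345.9 274.2] [0.4491 0.317  0.1   ]
g 247 [297.  261.3] [0.5742 0.272  0.1   ]
```

Call:
apply_moves([
  [0, 0, 0, 0, 0, 0.1],
  [0.001, 0, -0.04, 0, 0, 0.1],
  [0.001, 0, -0.08, 0, 0, 0.1],
  [0.001, 0, -0.11, 0, 0, 0.1],
  [0.001, 0, -0.126, 0, 0, 0.1],
  [0.001, 0, -0.126, 0, 0, 0.1],
  [0.001, 0, -0.126, 0, 0, 0.1],
])

```text
clock: 15.3
tool_pos: [0.4535, 0.3052, 0.0639]
tool_rot: [-0.001, 0.997, -0.079, 0.001]
contact_force: [-0.2, -0.2, 0.6]
width: 0.0849
```

Call:
apply_moves([
  [-0.002, 0.006, -0.002, 0, 0, 0],
  [-0.002, 0.006, -0.002, 0, 0, 0],
  [-0.002, 0.006, -0.002, 0, 0, 0],
  [-0.002, 0.006, -0.002, 0, 0, 0],
])

```text
clock: 15.7
tool_pos: [0.45, 0.3111, 0.0608]
tool_rot: [-0.0, 0.997, -0.078, 0.0]
contact_force: [0.4, -0.5, 0.6]
width: 0.0851
```

Call:
apply_moves([
  [0, 0, 0, 0, 0, 0],
  [0, 0, 0, 0, 0, 0],
  [0, 0, 0, 0, 0, 0],
  [0, 0, 0, 0, 0, 0],
  [0, 0, 0, 0, 0, 0],
  [0, 0, 0, 0, 0, 0],
  [0, 0, 0, 0, 0, 0],
  [0, 0, 0, 0, 0, 0],
], jaw=0.03, force=60)

```text
clock: 16.5
tool_pos: [0.4499, 0.3108, 0.0605]
tool_rot: [-0.0, 0.997, -0.079, 0.0]
contact_force: [-0.5, -0.3, 5.4]
width: 0.0472
```

Call:
apply_moves([
  [0, 0, 0.05, 0, 0, 0],
  [0, 0, 0.1, 0, 0, 0],
  [0, 0, 0.14, 0, 0, 0],
  [0.01, -0.04, 0.15, 0, 0, 0.4],
  [0.02, -0.085, 0.15, 0, 0, 0.4],
  [0.03, -0.13, 0.15, 0, 0, 0.4],
  [0.04, -0.175, 0.15, 0, 0, 0.4],
  [0.05, -0.22, 0.15, 0, 0, 0.4],
])

```text
clock: 17.3
tool_pos: [0.4984, 0.089, 0.2084]
tool_rot: [0.001, 0.998, -0.057, -0.002]
contact_force: [1.0, 0.2, -5.8]
width: 0.0468
```

Call:
apply_moves([
  [0.007, -0.045, 0, 0, 0, 0],
  [0.007, -0.09, 0, 0, 0, 0],
  [0.007, -0.135, 0, 0, 0, 0],
  [0.007, -0.175, 0, 0, 0, 0],
  [0.007, -0.205, 0, 0, 0, 0],
  [0.007, -0.225, 0, 0, 0, 0],
  [0.007, -0.225, 0, 0, 0, 0],
  [0.007, -0.225, 0, 0, 0, 0],
])

```text
clock: 18.1
tool_pos: [0.5055, -0.1336, 0.2086]
tool_rot: [-0.001, 0.998, -0.058, -0.002]
contact_force: [0.0, -0.0, -5.9]
width: 0.047
```

Call:
apply_moves([
  [0, 0, -0.04, 0, 0, 0],
  [0, 0, -0.07, 0, 0, 0],
  [0, 0, -0.085, 0, 0, 0],
  [0, 0, -0.085, 0, 0, 0],
  [0, 0, -0.085, 0, 0, 0],
])

```text
clock: 18.6
tool_pos: [0.5071, -0.1328, 0.1251]
tool_rot: [-0.0, 0.998, -0.057, -0.0]
contact_force: [-0.5, 0.1, -6.4]
width: 0.047
```

Run:
```python
from h import *
st(); read_camera('side'); st()
```

```text
18.6 [ 0.5071 -0.1328  0.1251] jawyaw -6.49 zaxis [-0.001  0.001 -1.   ] F [-0.5  0.1 -6.4] w 0.047
18.65 [ 0.5078 -0.1334  0.1259] jawyaw -6.52 zaxis [ 0.001 -0.    -1.   ] F [ 0.5 -0.3 -6. ] w 0.0471
```

Call:
apply_moves([
  [0, -0.001, -0.004, 0, 0, 0],
  [0, -0.001, -0.006, 0, 0, 0],
  [0, -0.001, -0.0075, 0, 0, 0],
  [0, -0.001, -0.009, 0, 0, 0],
  [0, -0.001, -0.009, 0, 0, 0],
])

```text
clock: 19.15
tool_pos: [0.507, -0.1352, 0.1166]
tool_rot: [-0.0, 0.998, -0.058, 0.0]
contact_force: [0.1, -0.1, -3.5]
width: 0.0468
```

Call:
apply_moves([
  [0, 0, 0, 0, 0, 0],
  [0, 0, 0, 0, 0, 0],
  [0, 0, 0, 0, 0, 0],
  [0, 0, 0, 0, 0, 0],
  [0, 0, 0.03, 0, 0, 0],
  [0, 0, 0.07, 0, 0, 0],
  [0, 0, 0.11, 0, 0, 0],
  [0, 0, 0.12, 0, 0, 1.4],
], jaw=0.085)

```text
clock: 19.95
tool_pos: [0.5093, -0.1363, 0.2409]
tool_rot: [0.001, 1.0, 0.017, 0.004]
contact_force: [0.5, -0.4, -0.1]
width: 0.0849
```

Call:
apply_moves([
  [-0.03, 0.003, 0, 0, 0, 1.4],
  [-0.05, 0.005, 0, 0, 0, 2.8],
  [-0.05, 0.005, 0, 0, 0, 4.2],
  [-0.05, 0.005, 0, 0, 0, 5.6],
  [-0.05, 0.005, 0, 0, 0, 7.0],
  [-0.05, 0.005, 0, 0, 0, 8.4],
  [-0.05, 0.005, 0, 0, 0, 9.8],
  [-0.05, 0.005, 0, 0, 0, 11.2],
], jaw=0.04)

```text
clock: 20.75
tool_pos: [0.4568, -0.1303, 0.2365]
tool_rot: [0.0, 0.823, 0.569, 0.0]
contact_force: [0.3, 0.9, 0.2]
width: 0.04
```

Call:
apply_moves([
  [0, 0, 0, 0, 0, 1.4],
  [0, 0, 0, 0, 0, 2.4],
  [0, 0, 0, 0, 0, 2.4],
  [0, 0, 0, 0, 0, 2.4],
])

```text
clock: 21.15
tool_pos: [0.4568, -0.1303, 0.2364]
tool_rot: [0.0, 0.748, 0.664, 0.0]
contact_force: [0.4, 0.3, 0.3]
width: 0.0399
```

Run:
```python
from h import *
st(); im=read_camera('side')[:,:,::-1].copy(); cv2.imwrite('pics/s8.png',im)
m=caps(im)['o']; m[215:]=0; m[:150]=0; m[:,:300]=0;m[:,400:]=0
q=np.argwhere(m>0)[:,::-1]; print(len(q),q.mean(0),ray('side',q.mean(0),.157).round(4))
s=sidecaps()
```

```text
21.15 [ 0.4568 -0.1303  0.2364] jawyaw 83.24 zaxis [ 0. -0. -1.] F [0.4 0.3 0.3] w 0.0399
120 [338.50833333 185.18333333] [ 0.5067 -0.1299  0.157 ]
g 247 [297.  261.2] [0.5741 0.2717 0.1   ]
```

Call:
apply_moves([
  [0, 0, -0.05, 0, 0, 0],
  [0, 0, -0.09, 0, 0, 0],
  [0, 0, -0.103, 0, 0, 0],
  [0, 0, -0.103, 0, 0, 0],
  [0.01, -0.0011, -0.103, 0, 0, 0],
  [0.016, -0.0018, -0.103, 0, 0, 0],
  [0.02, -0.0023, -0.103, 0, 0, 0],
  [0.024, -0.0027, -0.103, 0, 0, 0],
])

```text
clock: 22.05
tool_pos: [0.4811, -0.1329, 0.1341]
tool_rot: [0.0, 0.747, 0.665, -0.0]
contact_force: [-2.6, 1.6, 2.3]
width: 0.0399
```

Call:
apply_moves([
  [0.004, -0.0005, 0, 0, 0, 0],
  [0.008, -0.0009, 0, 0, 0, 0],
  [0.012, -0.0014, 0, 0, 0, 0],
  [0.016, -0.0018, 0, 0, 0, 0],
  [0.02, -0.0023, 0, 0, 0, 0],
])

```text
clock: 22.55
tool_pos: [0.5017, -0.1353, 0.1333]
tool_rot: [0.0, 0.747, 0.665, 0.0]
contact_force: [-1.4, -0.1, 0.7]
width: 0.0403
```

Call:
apply_moves([
  [0.004, -0.0005, 0, 0, 0, 0],
  [0.008, -0.0009, 0, 0, 0, 0],
  [0.012, -0.0014, 0, 0, 0, 0],
  [0.016, -0.0018, 0, 0, 0, 0],
  [0.02, -0.0023, 0, 0, 0, 0],
  [0.025, -0.0028, 0, 0, 0, 0],
  [0.025, -0.0028, 0, 0, 0, 0],
  [0.025, -0.0028, 0, 0, 0, 0],
])

```text
clock: 23.35
tool_pos: [0.5258, -0.1379, 0.1331]
tool_rot: [-0.0, 0.747, 0.665, -0.0]
contact_force: [0.6, 0.2, -0.4]
width: 0.0404
```

Run:
```python
from h import *
st(); im=read_camera('side')[:,:,::-1].copy(); cv2.imwrite('pics/s9.png',im)
m=caps(im)['o']; m[240:]=0; m[:150]=0; m[:,:260]=0;m[:,400:]=0
q=np.argwhere(m>0)[:,::-1]; print(len(q),q.mean(0),ray('side',q.mean(0),.1).round(4))
print(proj('side',sh([.5845,-.143,-.114],[[.04,0.035,.09],[.07,.035,.09]])))
```

```text
23.35 [ 0.5258 -0.1379  0.1331] jawyaw 83.39 zaxis [-0. -0. -1.] F [ 0.6  0.2 -0.4] w 0.0404
47 [308.89361702 199.34042553] [ 0.6105 -0.1355  0.1   ]
[[302.82010938 204.37519321]
 [294.49121887 203.71716933]]
```

Caps moved far back and low: it tipped. Now the push in, as before, and retreat.

Call:
apply_moves([
  [-0.02, 0.0023, 0, 0, 0, 0],
  [-0.04, 0.0045, 0, 0, 0, 0],
  [-0.04, 0.0045, 0, 0, 0, 0],
  [-0.04, 0.0045, -0.025, 0, 0, 0],
  [-0.04, 0.0045, -0.045, 0, 0, 0],
  [-0.04, 0.0045, -0.045, 0, 0, 0],
  [-0.03, 0.0034, -0.045, 0, 0, 0],
  [-0.022, 0.0025, -0.045, 0, 0, 0],
])

```text
clock: 24.2
tool_pos: [0.5059, -0.1358, 0.0894]
tool_rot: [0.001, 0.747, 0.665, 0.001]
contact_force: [-7.0, 0.5, 1.7]
width: 0.0401
```

Call:
apply_moves([
  [0.004, -0.0005, 0, 0, 0, 0],
  [0.008, -0.0009, 0, 0, 0, 0],
  [0.012, -0.0014, 0, 0, 0, 0],
  [0.016, -0.0018, 0, 0, 0, 0],
  [0.02, -0.0023, 0, 0, 0, 0],
  [0.024, -0.0027, 0, 0, 0, 0],
  [0.024, -0.0027, 0, 0, 0, 0],
])

```text
clock: 24.9
tool_pos: [0.5291, -0.1382, 0.0884]
tool_rot: [0.001, 0.747, 0.665, 0.001]
contact_force: [-1.7, 0.1, -1.0]
width: 0.04
```

Call:
apply_moves([
  [0.003, -0.0003, 0, 0, 0, 0],
  [0.006, -0.0007, 0, 0, 0, 0],
  [0.008, -0.0009, 0, 0, 0, 0],
  [0.01, -0.0011, 0, 0, 0, 0],
  [0.011, -0.0012, 0, 0, 0, 0],
  [0.011, -0.0012, 0, 0, 0, 0],
])

```text
clock: 25.5
tool_pos: [0.5386, -0.1394, 0.0883]
tool_rot: [-0.0, 0.747, 0.665, -0.0]
contact_force: [-4.8, 0.2, 1.1]
width: 0.04
```

Call:
apply_moves([
  [-0.01, 0.001, 0, 0, 0, 0],
  [-0.02, 0.002, 0, 0, 0, 0],
  [-0.04, 0.004, 0.02, 0, 0, 0],
  [-0.06, 0.006, 0.07, 0, 0, -1.4],
  [-0.06, 0.006, 0.12, 0, 0, -2.8],
  [-0.06, 0.045, 0.15, 0, 0, -4.2],
  [-0.06, 0.09, 0.16, 0, 0, -5.6],
  [-0.06, 0.135, 0.16, 0, 0, -7.0],
], jaw=0.085)

```text
clock: 26.3
tool_pos: [0.481, -0.0075, 0.2513]
tool_rot: [0.001, 0.934, 0.358, 0.005]
contact_force: [0.1, 0.5, -0.9]
width: 0.085
```

Call:
apply_moves([
  [0, 0.045, 0, 0, 0, -1.4],
  [0, 0.09, 0, 0, 0, -2.8],
  [0, 0.135, 0, 0, 0, -4.2],
  [0, 0.135, 0, 0, 0, -5.6],
  [0, 0.135, 0, 0, 0, -7],
  [0, 0.135, 0, 0, 0, -8.4],
  [0, 0.135, 0, 0, 0, -9.7],
  [0, 0.135, 0, 0, 0, -9.7],
])

```text
clock: 27.1
tool_pos: [0.4793, 0.1269, 0.2485]
tool_rot: [-0.0, 0.991, -0.137, 0.001]
contact_force: [0.2, -0.0, 0.9]
width: 0.0852
```

Run:
```python
from h import *
p=[.5845,-.143,-.114]
st(); im2=read_camera('top')[:,:,::-1].copy(); im=sidecaps().copy()
def ov(n,im,box):
    x0,y0,x1,y1=box;c=cv2.resize(im[y0:y1,x0:x1],None,fx=5,fy=5,interpolation=2)
    for xa,xb,z in((-.036,.054,.112),(-.034,.069,.088)):
        P=proj(n,sh(p,[[xa,.042,z],[xb,.042,z],[xb,-.042,z],[xa,-.042,z]]));
        cv2.polylines(c,[((P-[x0,y0]+.5)*5).astype(np.int32)],True,(0,0,255) if z>.1 else (0,255,0),1)
    return c
cv2.imwrite('pics/p10.png',np.hstack([ov('side',im,(290,155,365,225)),ov('top',im2,(305,150,390,220))]))
```

```text
27.1 [0.4793 0.1269 0.2485] jawyaw -15.74 zaxis [ 0.002  0.001 -1.   ] F [ 0.2 -0.   0.9] w 0.0852
g 245 [297.  261.3] [0.574  0.2719 0.1   ]
```

View pics/p10.png

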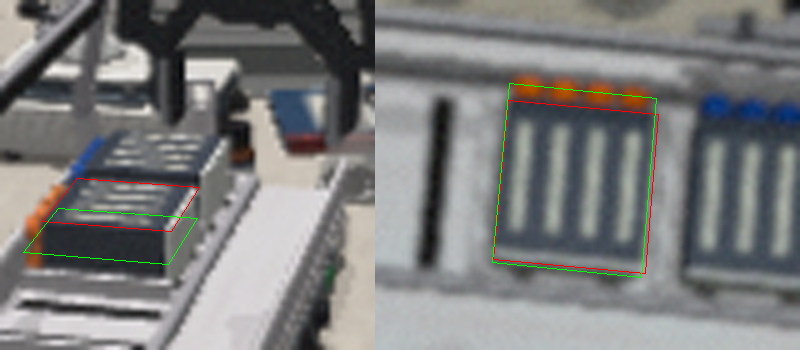

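Call:
apply_moves([
  [0.024, 0.035, 0, 0, 0, 0.1],
  [0.048, 0.07, 0, 0, 0, 0.1],
  [0.072, 0.105, 0, 0, 0, 0.1],
  [0.095, 0.141, 0, 0, 0, 0.1],
  [0.095, 0.141, -0.03, 0, 0, 0.1],
  [0.095, 0.141, -0.06, 0, 0, 0.1],
  [0.095, 0.141, -0.06, 0, 0, 0.1],
])

```text
clock: 27.9
tool_pos: [0.5711, 0.2669, 0.1837]
tool_rot: [0.002, 0.991, -0.131, -0.004]
contact_force: [-1.6, -0.5, -0.3]
width: 0.0848
```

Call:
apply_moves([
  [0, 0, 0, 0, 0, 0],
  [0, 0, 0, 0, 0, 0],
])

```text
clock: 28.1
tool_pos: [0.5754, 0.2676, 0.1904]
tool_rot: [-0.001, 0.991, -0.132, 0.002]
contact_force: [0.2, -0.3, 0.4]
width: 0.0851
```

Run:
```python
from h import *
sidecaps();st()
```

```text
g 247 [297.  261.5] [0.5738 0.2728 0.1   ]
28.15 [0.5753 0.2676 0.1905] jawyaw -15.18 zaxis [ 0.004  0.002 -1.   ] F [ 0.3 -1.  -0.5] w 0.0849
```

Call:
apply_moves([
  [-0.001, 0.001, -0.04, 0, 0, 0],
  [-0.001, 0.001, -0.08, 0, 0, 0],
  [-0.001, 0.001, -0.11, 0, 0, 0],
  [-0.001, 0.001, -0.129, 0, 0, 0],
  [-0.001, 0.001, -0.129, 0, 0, 0],
  [-0.001, 0.001, -0.129, 0, 0, 0],
  [-0.001, 0.001, -0.129, 0, 0, 0],
])

```text
clock: 28.85
tool_pos: [0.5748, 0.2691, 0.0616]
tool_rot: [-0.001, 0.991, -0.132, 0.002]
contact_force: [0.2, 0.6, -0.0]
width: 0.085
```

Call:
apply_moves([
  [0, 0, 0, 0, 0, 0],
  [0, 0, 0, 0, 0, 0],
  [0, 0, 0, 0, 0, 0],
  [0, 0, 0, 0, 0, 0],
  [0, 0, 0, 0, 0, 0],
  [0, 0, 0, 0, 0, 0],
  [0, 0, 0, 0, 0, 0],
  [0, 0, 0, 0, 0, 0],
], jaw=0.03)

```text
clock: 29.65
tool_pos: [0.5742, 0.2687, 0.0605]
tool_rot: [-0.001, 0.991, -0.132, 0.001]
contact_force: [0.9, -1.6, 6.0]
width: 0.0473
```

Call:
apply_moves([
  [0, 0, 0.05, 0, 0, 0],
  [0, 0, 0.1, 0, 0, 0],
  [0, 0, 0.14, 0, 0, 0],
  [-0.025, -0.03, 0.15, 0, 0, 0.7],
  [-0.055, -0.065, 0.15, 0, 0, 1.45],
  [-0.055, -0.11, 0.15, 0, 0, 1.45],
  [-0.055, -0.155, 0.15, 0, 0, 1.45],
  [-0.055, -0.2, 0.15, 0, 0, 1.45],
])

```text
clock: 30.45
tool_pos: [0.5154, 0.0673, 0.2073]
tool_rot: [0.0, 0.998, -0.056, -0.003]
contact_force: [0.7, -0.2, -6.6]
width: 0.047
```

Call:
apply_moves([
  [0, -0.04, 0, 0, 0, 0],
  [0, -0.075, 0, 0, 0, 0],
  [0, -0.0995, 0, 0, 0, 0],
  [0, -0.0995, 0, 0, 0, 0],
  [0, -0.0995, -0.04, 0, 0, 0],
  [0, -0.0995, -0.07, 0, 0, 0],
  [0, -0.0995, -0.085, 0, 0, 0],
  [0, -0.0995, -0.085, 0, 0, 0],
])

```text
clock: 31.25
tool_pos: [0.5141, -0.0295, 0.1204]
tool_rot: [-0.0, 0.998, -0.056, -0.005]
contact_force: [-0.6, 0.4, -7.5]
width: 0.0473
```

Run:
```python
from h import *
read_camera('side');read_camera('side');st()
```

```text
31.35 [ 0.5174 -0.0303  0.1236] jawyaw -6.45 zaxis [-0.002  0.    -1.   ] F [ 1.1 -0.2 -5.8] w 0.0471
```

Call:
apply_moves([
  [0.001, -0.001, -0.003, 0, 0, 0],
  [0.001, -0.001, -0.005, 0, 0, 0],
  [0.001, -0.001, -0.007, 0, 0, 0],
  [0.001, -0.001, -0.0085, 0, 0, 0],
  [0.001, -0.001, -0.0085, 0, 0, 0],
])

```text
clock: 31.85
tool_pos: [0.5192, -0.0319, 0.1164]
tool_rot: [-0.0, 0.998, -0.056, 0.0]
contact_force: [-1.9, -0.2, -1.8]
width: 0.0474
```

Call:
apply_moves([
  [0, 0, 0, 0, 0, 0],
  [0, 0, 0, 0, 0, 0],
  [0, 0, 0, 0, 0, 0],
  [0, 0, 0, 0, 0, 0],
  [0, 0, 0.03, 0, 0, 0],
  [0, 0, 0.07, 0, 0, 0],
  [0, 0, 0.11, 0, 0, 0],
  [0, 0, 0.12, 0, 0, 1.4],
], jaw=0.085)

```text
clock: 32.65
tool_pos: [0.5217, -0.0325, 0.2403]
tool_rot: [0.001, 1.0, 0.018, 0.005]
contact_force: [0.7, -0.5, -0.1]
width: 0.0849
```

Call:
apply_moves([
  [-0.03, 0.003, 0, 0, 0, 1.4],
  [-0.05, 0.005, 0, 0, 0, 2.8],
  [-0.05, 0.005, 0, 0, 0, 4.2],
  [-0.05, 0.005, 0, 0, 0, 5.6],
  [-0.05, 0.005, 0, 0, 0, 7.0],
  [-0.05, 0.005, 0, 0, 0, 8.4],
  [-0.05, 0.005, 0, 0, 0, 9.8],
  [-0.05, 0.005, 0, 0, 0, 11.2],
], jaw=0.04)

```text
clock: 33.45
tool_pos: [0.4691, -0.027, 0.2359]
tool_rot: [0.0, 0.822, 0.57, 0.0]
contact_force: [-0.1, 0.3, -0.3]
width: 0.0398
```

Call:
apply_moves([
  [0, 0, 0, 0, 0, 1.4],
  [0, 0, 0, 0, 0, 2.4],
  [0, 0, 0, 0, 0, 2.4],
  [0, 0, 0, 0, 0, 2.4],
])

```text
clock: 33.85
tool_pos: [0.469, -0.0271, 0.2358]
tool_rot: [0.0, 0.747, 0.665, 0.0]
contact_force: [0.6, -0.3, 1.1]
width: 0.0399
```

Run:
```python
from h import *
st(); im=read_camera('side')[:,:,::-1].copy(); cv2.imwrite('pics/s11.png',im)
m=caps(im)['g']; m[230:]=0; m[:150]=0; m[:,:300]=0;m[:,400:]=0
q=np.argwhere(m>0)[:,::-1]; print(len(q),q.mean(0),ray('side',q.mean(0),.157).round(4))
```

```text
33.85 [ 0.469  -0.0271  0.2358] jawyaw 83.37 zaxis [ 0. -0. -1.] F [ 0.6 -0.3  1.1] w 0.0399
117 [331.41880342 196.44444444] [ 0.5195 -0.0262  0.157 ]
```

Call:
apply_moves([
  [0, 0, -0.05, 0, 0, 0],
  [0, 0, -0.09, 0, 0, 0],
  [0, 0, -0.103, 0, 0, 0],
  [0, 0, -0.103, 0, 0, 0],
  [0.01, -0.0011, -0.103, 0, 0, 0],
  [0.016, -0.0018, -0.103, 0, 0, 0],
  [0.02, -0.0023, -0.103, 0, 0, 0],
  [0.024, -0.0027, -0.103, 0, 0, 0],
])

```text
clock: 34.7
tool_pos: [0.4931, -0.0294, 0.1335]
tool_rot: [-0.0, 0.746, 0.666, -0.0]
contact_force: [-3.2, -0.5, 2.8]
width: 0.04
```

Call:
apply_moves([
  [0.004, -0.0005, 0, 0, 0, 0],
  [0.008, -0.0009, 0, 0, 0, 0],
  [0.012, -0.0014, 0, 0, 0, 0],
  [0.016, -0.0018, 0, 0, 0, 0],
  [0.02, -0.0023, 0, 0, 0, 0],
])

```text
clock: 35.2
tool_pos: [0.5139, -0.032, 0.1328]
tool_rot: [0.0, 0.746, 0.666, 0.0]
contact_force: [-1.2, 0.8, 2.7]
width: 0.04
```

Call:
apply_moves([
  [0.004, -0.0005, 0, 0, 0, 0],
  [0.008, -0.0009, 0, 0, 0, 0],
  [0.012, -0.0014, 0, 0, 0, 0],
  [0.016, -0.0018, 0, 0, 0, 0],
  [0.02, -0.0023, 0, 0, 0, 0],
  [0.025, -0.0028, 0, 0, 0, 0],
  [0.025, -0.0028, 0, 0, 0, 0],
  [0.025, -0.0028, 0, 0, 0, 0],
])

```text
clock: 36.0
tool_pos: [0.538, -0.0347, 0.1325]
tool_rot: [-0.0, 0.746, 0.666, -0.0]
contact_force: [0.5, -0.1, 0.1]
width: 0.0402
```

Run:
```python
from h import *
st(); im=read_camera('side')[:,:,::-1].copy(); cv2.imwrite('pics/s12.png',im)
m=caps(im)['g']; m[240:]=0; m[:150]=0; m[:,:265]=0;m[:,345:]=0
q=np.argwhere(m>0)[:,::-1]; print(len(q),q.mean(0),ray('side',q.mean(0),.1).round(4))
```

```text
36.0 [ 0.538  -0.0347  0.1325] jawyaw 83.52 zaxis [-0. -0. -1.] F [ 0.5 -0.1  0.1] w 0.0402
48 [287.08333333 198.64583333] [ 0.6879 -0.1358  0.1   ]
```

Run:
```python
from h import *
im=cv2.imread('pics/s12.png');m=caps(im)['g'];m[:150]=0;m[260:]=0
n,l,s,c=cv2.connectedComponentsWithStats(m)
print([(s[i].tolist(),c[i].round(1)) for i in range(1,n) if s[i][4]>4])
print(proj('side',[[.622,-.033,.1],[.622,.0,.1],[.622,-.07,.1]]))
```

```text
[([246, 180, 11, 2, 17], array([250.9, 180.5])), ([259, 180, 18, 2, 28], array([267.3, 180.4])), ([295, 204, 9, 12, 25], array([298.5, 209.2])), ([215, 233, 3, 4, 5], array([215.8, 234.6])), ([183, 248, 20, 4, 52], array([192.6, 249.4])), ([212, 256, 3, 4, 7], array([212.6, 257.4])), ([207, 258, 4, 2, 6], array([208.2, 258.5]))]
[[300.26916114 211.15413115]
 [298.37205212 215.38001618]
 [302.28962025 206.6534789 ]]
```

Green caps at (298,209), as expected for the tipped block. Push in.

Call:
apply_moves([
  [-0.02, 0.0023, 0, 0, 0, 0],
  [-0.04, 0.0045, 0, 0, 0, 0],
  [-0.04, 0.0045, 0, 0, 0, 0],
  [-0.04, 0.0045, -0.025, 0, 0, 0],
  [-0.04, 0.0045, -0.045, 0, 0, 0],
  [-0.04, 0.0045, -0.045, 0, 0, 0],
  [-0.03, 0.0034, -0.045, 0, 0, 0],
  [-0.022, 0.0025, -0.045, 0, 0, 0],
])

```text
clock: 36.85
tool_pos: [0.5182, -0.0324, 0.0888]
tool_rot: [0.001, 0.746, 0.666, 0.001]
contact_force: [-7.4, 0.6, 2.1]
width: 0.0401
```

Call:
apply_moves([
  [0.004, -0.0005, 0, 0, 0, 0],
  [0.008, -0.0009, 0, 0, 0, 0],
  [0.012, -0.0014, 0, 0, 0, 0],
  [0.016, -0.0018, 0, 0, 0, 0],
  [0.02, -0.0023, 0, 0, 0, 0],
  [0.024, -0.0027, 0, 0, 0, 0],
  [0.024, -0.0027, 0, 0, 0, 0],
])

```text
clock: 37.55
tool_pos: [0.5413, -0.035, 0.0878]
tool_rot: [0.001, 0.746, 0.666, 0.001]
contact_force: [-2.4, -0.0, -0.3]
width: 0.0399
```

Call:
apply_moves([
  [0.003, -0.0003, 0, 0, 0, 0],
  [0.006, -0.0007, 0, 0, 0, 0],
  [0.008, -0.0009, 0, 0, 0, 0],
  [0.01, -0.0011, 0, 0, 0, 0],
  [0.011, -0.0012, 0, 0, 0, 0],
  [0.011, -0.0012, 0, 0, 0, 0],
])

```text
clock: 38.15
tool_pos: [0.5504, -0.036, 0.0877]
tool_rot: [-0.001, 0.746, 0.666, -0.001]
contact_force: [-5.9, 1.5, 1.5]
width: 0.0399
```

Call:
apply_moves([
  [-0.01, 0.001, 0, 0, 0, 0],
  [-0.02, 0.002, 0, 0, 0, 0],
  [-0.03, 0.003, 0.02, 0, 0, 0],
  [-0.04, 0.005, 0.07, 0, 0, 0],
  [-0.04, 0.005, 0.12, 0, 0, 0],
  [-0.04, 0.005, 0.16, 0, 0, 0],
  [-0.04, 0.005, 0.2, 0, 0, 0],
  [-0.04, 0.005, 0.2, 0, 0, 0],
], jaw=0.0)

```text
clock: 38.95
tool_pos: [0.5151, -0.0313, 0.2944]
tool_rot: [0.006, 0.746, 0.666, 0.006]
contact_force: [-0.0, 0.4, -0.1]
width: -0.0
```

Call:
apply_moves([
  [0, 0.05, 0, 0, 0, 0],
  [0, 0.1, 0, 0, 0, 0],
  [0, 0.15, 0, 0, 0, 0],
  [0, 0.17, 0, 0, 0, 0],
  [0, 0.17, 0, 0, 0, 0],
])

```text
clock: 39.45
tool_pos: [0.5104, 0.144, 0.2874]
tool_rot: [-0.001, 0.743, 0.669, 0.001]
contact_force: [0.0, -0.4, -0.0]
width: -0.0002
```

Run:
```python
from h import *
p=[.5845,-.143,-.114]
print(st()['qpos'].round(2)); im2=read_camera('top')[:,:,::-1].copy(); im=read_camera('side')[:,:,::-1].copy();cv2.imwrite('pics/s13.png',im);cv2.imwrite('pics/t13.png',im2)
def ov(n,im,box,s):
    x0,y0,x1,y1=box;c=cv2.resize(im[y0:y1,x0:x1],None,fx=s,fy=s,interpolation=2)
    for a in(1.35,1.6):   # bar outline upper face + knob
        R_=lambda u,y,w:[.088-u*np.cos(a)+w*np.sin(a),y,.120+u*np.sin(a)+w*np.cos(a)]
        P=proj(n,sh(p,[R_(.081,-.167,.012),R_(.103,-.167,.012),R_(.103,.167,.012),R_(.081,.167,.012)]))
        cv2.polylines(c,[((P-[x0,y0]+.5)*s).astype(np.int32)],True,(0,0,255) if a<1.5 else (0,255,0),1)
    for y0_ in(.104,0,-.104):
        P=proj(n,sh(p,[[-.035,y0_+.042,.112],[-.035,y0_-.042,.112]]));cv2.polylines(c,[((P-[x0,y0]+.5)*s).astype(np.int32)],False,(255,0,255),1)
    return c
a=ov('side',im,(265,140,385,260),4);b=ov('top',im2,(265,140,425,240),4); 
h=np.zeros((480+0,0,3)); b2=cv2.resize(b,(640,400)); a2=cv2.resize(a,(480,480))
cv2.imwrite('pics/p13a.png',a2);cv2.imwrite('pics/p13b.png',cv2.resize(b,(800,500)))
```

```text
39.45 [0.5104 0.144  0.2874] jawyaw 84.01 zaxis [ 0.001  0.003 -1.   ] F [ 0.  -0.4 -0. ] w -0.0002
[-0.27  0.37 -0.06  1.68  0.02  1.08  1.13]
```

View pics/p13b.png

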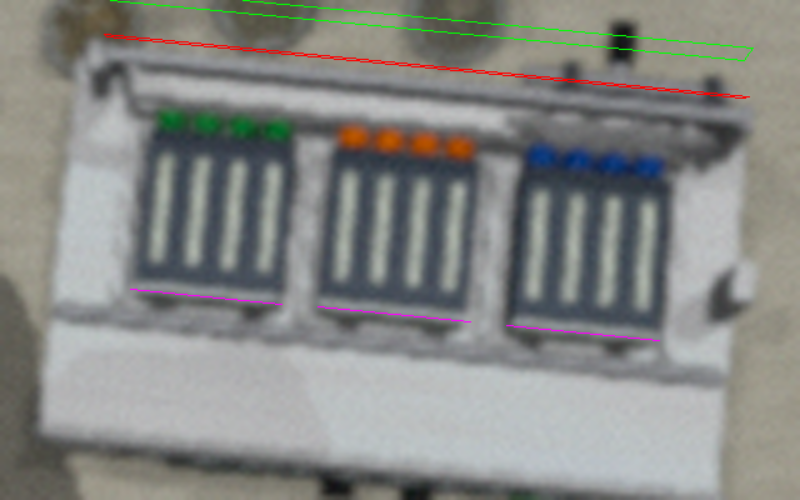

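Run:
```python
from h import *
from scipy.optimize import least_squares
p=[.5845,-.143,-.114]
kn=lambda a,y,w=.030,u=.092: sh(p,[[.088-u*np.cos(a)+w*np.sin(a),y,.120+u*np.sin(a)+w*np.cos(a)]])[0]
for n in('top','side'):
    im=cv2.imread(f'pics/{"t" if n=="top" else "s"}13.png'); 
    c=proj(n,kn(1.4,-.08))[0].astype(int); g=cv2.cvtColor(im,cv2.COLOR_BGR2GRAY)
    x0,y0=c-14; m=(g[y0:y0+28,x0:x0+28]<50).astype(np.uint8)
    N,l,s,ce=cv2.connectedComponentsWithStats(m); print(n,c,[(s[i].tolist(),(ce[i]+[x0,y0]).round(1)) for i in range(1,N) if s[i][4]>5])
obs={'top':(389.3,148.0),'side':(296.1,156.6)}
f=lambda v:np.r_[proj('top',kn(*v))[0]-obs['top'],proj('side',kn(*v))[0]-obs['side']]
r=least_squares(f,[1.4,-.08]);print(r.x,r.fun.round(1),kn(*r.x).round(4),'bar',kn(r.x[0],0,.002).round(4),kn(r.x[0],r.x[1],.002).round(4))
print('barmid down',kn(0,0,.002),'knob down',kn(0,r.x[1]))
```

```text
top [381 147] [([21, 12, 3, 7, 20], array([389. , 148.2]))]
side [294 158] [([14, 11, 5, 4, 12], array([295.9, 156.3])), ([12, 13, 16, 15, 48], array([300.1, 165. ]))]
[ 1.39506451 -0.10167589] [ 0.1  0.1 -0.   0.6] [ 0.6737 -0.2556  0.2158] bar [ 0.6579 -0.1514  0.2109] [ 0.6463 -0.2524  0.2109]
barmid down [ 0.58052596 -0.14254499  0.122     ] knob down [ 0.56896   -0.2435609  0.15     ]
```

View pics/p13a.png

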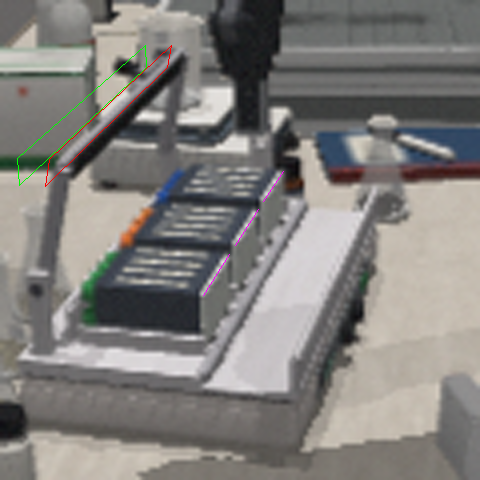

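Run:
```python
from h import *
for z in(.3,.4,.5,.6): print(z,ray('top',(320,84),z).round(3),proj('side',[ray('top',(122,84),z),ray('top',(320,84),z)]).round(0).tolist())
p=[.5845,-.143,-.114]
for a in(1.395,1.2,1.0,.8,.6,.4,.2,.0):
    u=.09; x=.088-u*np.cos(a)+.002*np.sin(a); z=.12+u*np.sin(a)+.002*np.cos(a)
    print(a, sh(p,[[x-.0425,.03,z-.013]])[0].round(4))
```

```text
0.3 [ 0.817 -0.077  0.3  ] [[160.0, 206.0], [240.0, 147.0]]
0.4 [ 0.776 -0.074  0.4  ] [[180.0, 154.0], [250.0, 115.0]]
0.5 [ 0.735 -0.072  0.5  ] [[200.0, 101.0], [259.0, 81.0]]
0.6 [ 0.695 -0.07   0.6  ] [[221.0, 46.0], [270.0, 45.0]]
1.395 [ 0.6194 -0.1168  0.196 ]
1.2 [ 0.6026 -0.1149  0.1916]
1.0 [ 0.5865 -0.113   0.1838]
0.8 [ 0.5722 -0.1114  0.173 ]
0.6 [ 0.5604 -0.11    0.1595]
0.4 [ 0.5515 -0.109   0.1439]
0.2 [ 0.5459 -0.1084  0.1268]
0.0 [ 0.5437 -0.1081  0.109 ]
```

Call:
apply_moves([
  [0, 0, 0.015, 0, 0, -1.4],
  [0, -0.03, 0.025, 0, 0, -2.8],
  [0, -0.07, 0.025, 0, 0, -4.2],
  [0, -0.11, 0.025, 0, 0, -5.6],
  [0, -0.15, 0.025, 0, 0, -7],
  [0, -0.19, 0.025, 0, 0, -8.4],
  [0, -0.23, 0.025, 0, 0, -9.8],
  [0, -0.262, 0.025, 0, 0, -11.2],
], jaw=0.085)

```text
clock: 40.35
tool_pos: [0.5096, -0.1288, 0.313]
tool_rot: [0.001, 0.991, 0.135, 0.0]
contact_force: [-0.2, -0.0, -0.4]
width: 0.085
```

Call:
apply_moves([
  [0, 0, 0, 0, 0, -1.4],
  [0, 0, 0, 0, 0, -2.8],
  [0, 0, 0, 0, 0, -3.9],
  [0, 0, 0, 0, 0, -3.9],
  [0, 0, 0, 0, 0, -3.9],
])

```text
clock: 40.85
tool_pos: [0.5104, -0.1247, 0.3128]
tool_rot: [0.0, 0.998, -0.062, 0.0]
contact_force: [-0.1, -0.3, -0.4]
width: 0.0851
```

Call:
apply_moves([
  [0.04, 0.002, 0, 0, 0, 0],
  [0.08, 0.004, 0, 0, 0, 0],
  [0.112, 0.006, 0, 0, 0, 0],
  [0.121, 0.0065, 0, 0, 0, 0],
  [0.121, 0.0065, 0, 0, 0, 0],
  [0.121, 0.0065, -0.03, 0, 0, 0],
  [0.121, 0.0065, -0.06, 0, 0, 0],
  [0.121, 0.0065, -0.06, 0, 0, 0],
])

```text
clock: 41.65
tool_pos: [0.6279, -0.1165, 0.249]
tool_rot: [-0.001, 0.998, -0.062, -0.005]
contact_force: [-0.6, 0.1, -0.2]
width: 0.0853
```

Call:
apply_moves([
  [0, 0, -0.02, 0, 0, 0],
  [0, 0, -0.04, 0, 0, 0],
  [0, 0, -0.055, 0, 0, 0],
  [0, 0, -0.065, 0, 0, 0],
  [0, 0, -0.065, 0, 0, 0],
  [0, 0, -0.065, 0, 0, 0],
])

```text
clock: 42.25
tool_pos: [0.6324, -0.117, 0.1891]
tool_rot: [0.0, 0.998, -0.062, 0.001]
contact_force: [0.1, 0.4, 0.1]
width: 0.0849
```

Call:
apply_moves([
  [-0.008, 0.001, 0, 0, 0, 0],
  [-0.016, 0.0015, 0, 0, 0, 0],
  [-0.023, 0.002, 0, 0, 0, 0],
  [-0.03, 0.002, -0.001, 0, 0, 0],
  [-0.038, 0.003, -0.003, 0, 0, 0],
  [-0.046, 0.004, -0.006, 0, 0, 0],
  [-0.053, 0.005, -0.011, 0, 0, 0],
  [-0.06, 0.0055, -0.016, 0, 0, 0],
])

```text
clock: 43.05
tool_pos: [0.5711, -0.1111, 0.1714]
tool_rot: [-0.0, 0.998, -0.062, -0.0]
contact_force: [2.5, -0.2, 0.5]
width: 0.0853
```

Run:
```python
from h import *
st(); snap('side','s14',(265,130,385,250),4)
```

```text
43.05 [ 0.5711 -0.1111  0.1714] jawyaw -7.09 zaxis [-0.  0. -1.] F [ 2.5 -0.2  0.5] w 0.0853
```

Call:
apply_moves([
  [-0.006, 0.0007, -0.006, 0, 0, 0],
  [-0.012, 0.0014, -0.0135, 0, 0, 0],
  [-0.017, 0.002, -0.021, 0, 0, 0],
  [-0.021, 0.0024, -0.029, 0, 0, 0],
  [-0.024, 0.0027, -0.037, 0, 0, 0],
  [-0.0263, 0.003, -0.046, 0, 0, 0],
  [-0.0275, 0.003, -0.053, 0, 0, 0],
  [-0.0275, 0.003, -0.053, 0, 0, 0],
])

```text
clock: 43.9
tool_pos: [0.5429, -0.1077, 0.1171]
tool_rot: [-0.0, 0.998, -0.062, -0.002]
contact_force: [1.1, 0.2, -0.1]
width: 0.085
```

Call:
apply_moves([
  [0, 0, -0.003, 0, 0, 0],
  [0, 0, -0.006, 0, 0, 0],
  [0, 0, -0.009, 0, 0, 0],
  [0, 0, -0.009, 0, 0, 0],
])

```text
clock: 44.3
tool_pos: [0.5446, -0.1081, 0.1119]
tool_rot: [-0.0, 0.998, -0.062, 0.001]
contact_force: [-4.4, 1.9, 13.8]
width: 0.0851
```

Call:
apply_moves([
  [0, 0, -0.0015, 0, 0, 0],
  [0, 0, -0.003, 0, 0, 0],
  [0, 0, -0.003, 0, 0, 0],
])

```text
clock: 44.6
tool_pos: [0.5448, -0.1082, 0.1116]
tool_rot: [-0.001, 0.998, -0.062, 0.001]
contact_force: [-11.3, 2.7, 28.7]
width: 0.0851
```

Call:
apply_moves([
  [0, 0, 0.02, 0, 0, 0],
  [0, 0, 0.06, 0, 0, 0],
  [0, 0, 0.1, 0, 0, 0],
  [0, 0, 0.1, 0, 0, 0],
  [0, 0, 0.1, 0, 0, 0],
], jaw=0.0)

```text
clock: 45.1
tool_pos: [0.545, -0.1081, 0.2076]
tool_rot: [-0.0, 0.998, -0.062, 0.001]
contact_force: [-0.1, 0.3, -0.8]
width: 0.0116
```

Run:
```python
from h import *
p=[.5845,-.143,-.114]
st(); im=snap('side','s15',(265,130,385,250),4)
# knob detection vs angle in side
g=cv2.cvtColor(im,cv2.COLOR_BGR2GRAY)
for a in(0,.05,.1,.15):
    u,w=.092,.030;P=sh(p,[[.088-u*np.cos(a)+w*np.sin(a),-.1017,.12+u*np.sin(a)+w*np.cos(a)],[.088-.103*np.cos(a)+.002*np.sin(a),.167,.12+.103*np.sin(a)+.002*np.cos(a)],[.088-.081*np.cos(a)+.002*np.sin(a),.167,.12+.081*np.sin(a)+.002*np.cos(a)]])
    print(a,proj('side',P).round(1).tolist(),proj('top',P).round(1).tolist())
cv2.imwrite('pics/t15.png',read_camera('top')[:,:,::-1])
```

```text
45.1 [ 0.545  -0.1081  0.2076] jawyaw -7.07 zaxis [ 0.002 -0.    -1.   ] F [-0.1  0.3 -0.8] w 0.0116
0 [[324.4, 175.9], [307.3, 212.6], [300.4, 212.0]] [[382.9, 192.5], [283.5, 188.8], [284.4, 181.0]]
0.05 [[323.9, 174.7], [307.2, 211.0], [300.3, 210.8]] [[383.2, 191.6], [283.5, 188.4], [284.3, 180.6]]
0.1 [[323.4, 173.5], [307.0, 209.5], [300.1, 209.5]] [[383.5, 190.6], [283.4, 187.8], [284.3, 180.1]]
0.15 [[322.8, 172.4], [306.7, 207.9], [299.9, 208.3]] [[383.8, 189.5], [283.3, 187.2], [284.2, 179.6]]
```

Call:
apply_moves([
  [0.01, -0.04, 0.01, 0, 0, 0.1],
  [0.02, -0.075, 0.01, 0, 0, 0.1],
  [0.028, -0.099, 0.01, 0, 0, 0.1],
  [0.028, -0.099, 0.01, 0, 0, 0.1],
  [0.028, -0.099, -0.02, 0, 0, 0.1],
  [0.028, -0.099, -0.045, 0, 0, 0.1],
  [0.028, -0.099, -0.045, 0, 0, 0.1],
])

```text
clock: 45.9
tool_pos: [0.5693, -0.2041, 0.1567]
tool_rot: [-0.002, 0.998, -0.056, -0.006]
contact_force: [-0.6, 0.5, 0.1]
width: 0.0
```

Run:
```python
from h import *
st()
im=cv2.imread('pics/s15_full.png');x0,y0=305,155
g=cv2.cvtColor(im,cv2.COLOR_BGR2GRAY)
m=(g[y0:y0+40,x0:x0+40]<45).astype(np.uint8)
N,l,s,ce=cv2.connectedComponentsWithStats(m);print([(s[i].tolist(),(ce[i]+[x0,y0]).round(1)) for i in range(1,N) if s[i][4]>5])
im=read_camera('side')[:,:,::-1].copy(); cv2.imwrite('pics/s16.png',im)
cv2.imwrite('pics/v16.png',np.hstack([cv2.resize(im[150:220,275:355],None,fx=9,fy=8,interpolation=2)]))
```

```text
45.9 [ 0.5693 -0.2041  0.1567] jawyaw -6.41 zaxis [-0.011  0.005 -1.   ] F [-0.6  0.5  0.1] w 0.0
[([8, 0, 14, 24, 86], array([321.3, 162.2])), ([23, 0, 12, 16, 71], array([332. , 160.1])), ([29, 16, 6, 15, 49], array([336.4, 178.7])), ([3, 34, 7, 1, 7], array([311., 189.])), ([19, 35, 6, 2, 11], array([326.4, 190.5]))]
```

View pics/v16.png

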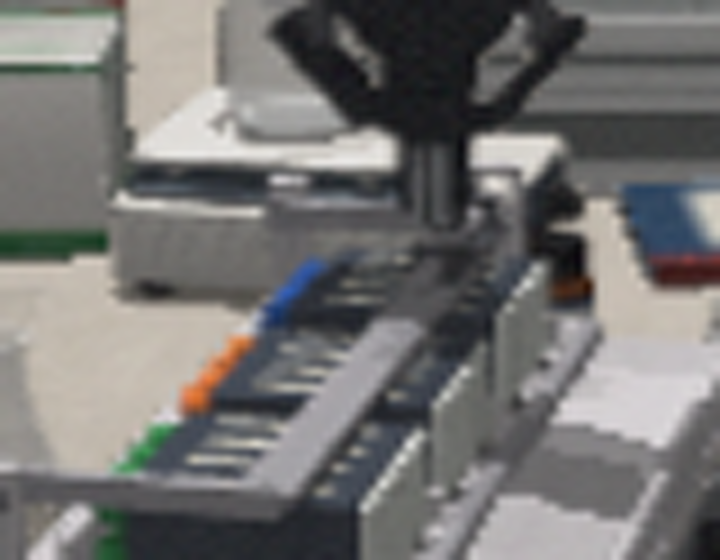

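Call:
apply_moves([
  [0, 0, -0.01, 0, 0, 0],
  [0, 0, -0.017, 0, 0, 0],
  [0, 0, -0.017, 0, 0, 0],
  [-0.001, -0.008, -0.017, 0, 0, 0],
  [-0.002, -0.014, -0.017, 0, 0, 0],
  [-0.002, -0.019, -0.017, 0, 0, 0],
  [-0.003, -0.023, -0.017, 0, 0, 0],
])

```text
clock: 46.65
tool_pos: [0.5699, -0.2299, 0.1452]
tool_rot: [-0.001, 0.998, -0.057, 0.0]
contact_force: [0.7, 2.9, 2.8]
width: 0.0002
```

Call:
apply_moves([
  [-0.0005, -0.004, 0, 0, 0, 0],
  [-0.001, -0.008, 0, 0, 0, 0],
  [-0.0015, -0.012, 0, 0, 0, 0],
  [-0.002, -0.015, 0, 0, 0, 0],
  [-0.002, -0.018, 0, 0, 0, 0],
  [-0.002, -0.018, 0, 0, 0, 0],
])

```text
clock: 47.25
tool_pos: [0.5675, -0.249, 0.1447]
tool_rot: [0.0, 0.998, -0.057, 0.0]
contact_force: [0.4, 1.6, 0.7]
width: 0.0001
```

Run:
```python
from h import *
s=st(); d=s['tool_pos'][:2]-[.5845,-.143]; c,sn=np.cos(-.114),np.sin(-.114); print('shaker',c*d[0]+sn*d[1],-sn*d[0]+c*d[1])
```

```text
47.25 [ 0.5675 -0.249   0.1447] jawyaw -6.51 zaxis [ 0.    -0.001 -1.   ] F [0.4 1.6 0.7] w 0.0001
shaker -0.004825997587637392 -0.1072388886256564
```

Call:
apply_moves([
  [0, -0.002, 0, 0, 0, 0],
  [0, -0.004, 0, 0, 0, 0],
  [0, -0.006, 0, 0, 0, 0],
  [0, -0.006, 0, 0, 0, 0],
])

```text
clock: 47.65
tool_pos: [0.5671, -0.2518, 0.1446]
tool_rot: [-0.002, 0.998, -0.056, -0.001]
contact_force: [0.0, 6.2, 4.3]
width: 0.0002
```

Call:
apply_moves([
  [0, -0.001, 0, 0, 0, 0],
  [0, -0.002, 0, 0, 0, 0],
  [0, -0.003, 0, 0, 0, 0],
  [0, -0.003, 0, 0, 0, 0],
])

```text
clock: 48.05
tool_pos: [0.5672, -0.2519, 0.1446]
tool_rot: [-0.004, 0.998, -0.055, -0.002]
contact_force: [-1.6, 9.1, 5.6]
width: 0.0001
```

Call:
apply_moves([
  [0, -0.003, 0, 0, 0, 0],
  [0, -0.006, 0, 0, 0, 0],
  [0, -0.008, 0, 0, 0, 0],
  [0, -0.008, 0, 0, 0, 0],
  [0, -0.008, 0, 0, 0, 0],
])

```text
clock: 48.55
tool_pos: [0.5672, -0.2522, 0.1446]
tool_rot: [-0.01, 0.999, -0.053, -0.004]
contact_force: [-4.2, 19.1, 13.0]
width: 0.0
```

Run:
```python
from h import *
print(st()['joint_efforts'].round(1))
```

```text
48.55 [ 0.5672 -0.2522  0.1446] jawyaw -6.08 zaxis [-0.006  0.021 -1.   ] F [-4.2 19.1 13. ] w 0.0
[ 10.  -39.3  11.9 -16.6   3.1  -4.2   0.1]
```

Call:
apply_moves([
  [0, 0.015, 0, 0, 0, 0],
  [0.002, 0.03, 0, 0, 0, 0],
  [0.002, 0.04, 0.03, 0, 0, 0],
  [0.002, 0.04, 0.08, 0, 0, 0],
  [0, 0.08, 0.13, 0, 0, 0],
  [-0.02, 0.12, 0.15, 0, 0, 0],
  [-0.04, 0.17, 0.15, 0, 0, 0],
  [-0.04, 0.22, 0.15, 0, 0, 0],
])

```text
clock: 49.35
tool_pos: [0.5275, -0.0596, 0.296]
tool_rot: [0.001, 0.998, -0.059, 0.002]
contact_force: [2.0, 0.4, 1.4]
width: 0.0001
```

Call:
apply_moves([
  [0, 0.05, 0, 0, 0, 0],
  [0, 0.1, 0, 0, 0, 0],
  [0, 0.15, 0, 0, 0, 0],
  [0, 0.2, 0, 0, 0, 0],
  [0, 0.2, 0, 0, 0, 0],
])

```text
clock: 49.85
tool_pos: [0.5277, 0.1516, 0.2934]
tool_rot: [-0.002, 0.999, -0.05, -0.0]
contact_force: [0.2, 0.4, 1.0]
width: -0.0001
```

Run:
```python
from h import *
from scipy.optimize import least_squares
p=[.5845,-.143,-.114]
st()
kn=lambda a,y,w=.030,u=.092: sh(p,[[.088-u*np.cos(a)+w*np.sin(a),y,.120+u*np.sin(a)+w*np.cos(a)]])[0]
for n in('top','side'):
    im=read_camera(n)[:,:,::-1].copy(); cv2.imwrite(f'pics/{n}17.png',im); g=cv2.cvtColor(im,cv2.COLOR_BGR2GRAY)
    print(n,'home',proj(n,kn(0,-.1317)).round(1),'back',proj(n,kn(0,-.1017)).round(1))
    c=proj(n,kn(0,-.1317))[0].astype(int)
    x0,y0=c-10; print(g[y0:y0+20,x0:x0+20].astype(int)); print(x0,y0)
```

```text
49.85 [0.5277 0.1516 0.2934] jawyaw -5.67 zaxis [-0.001  0.004 -1.   ] F [0.2 0.4 1. ] w -0.0001
top home [[394.1 193.5]] back [[382.9 192.5]]
[[ 76  95 133 159 139  99  69  73  91 138 168 156 107  73  79 113 151 164
  160 139]
 [ 76 102 134 156 134  99  77  75  93 134 169 155 109  70  79 114 144 162
  152 130]
 [ 77 112 142 155 135  95  77  74  93 138 166 151 107  74  81 108 146 159
  151 128]
 [ 82 116 154 159 129  89  75  76  98 139 160 140  98  70  76 110 145 160
  147 126]
 [ 87 122 152 158 124  85  76  77 101 139 159 140  99  71  84 116 149 159
  151 130]
 [ 87 117 151 154 120  80  69  77 105 142 156 135  94  73  91 122 147 162
  155 129]
 [ 83 117 151 149 116  81  75  79  99 130 139 125  85  76  94 128 144 160
  156 132]
 [ 74 105 133 131 107  80  69  70  78  96 104  93  75  73  94 123 139 154
  150 133]
 [ 75  86 102 102  87  70  61  52  48  53  53  53  58  69  84 108 115 134
  140 124]
 [100  99  95  92  89  78  63  43  32  26  34  36  47  62  65  78  84 103
  117 117]
 [125 124 123 120 115  99  67  43  25  30  34  41  57  68  67  60  61  81
  104 118]
 [128 127 128 129 126 
[... 1807 characters left out ...]

   42  37]
 [119 112 112  91  91 180 196 199 144  67  33  32  39  47  93 121 111  69
   41  37]
 [ 85  85  87  94 102 110 112 115 131  96  72  67  80  52  66 104 104  69
   40  31]
 [ 88  87  87  85  88  88  89  84  89  92  94  83  72  55  77 108 101  59
   37  37]
 [ 92  91  88  88  90  89  86  86  85 150 151 101  59  65  62  83 101  60
   35  43]
 [120 110 101 109 109  99  95  93 126 148 122  74  69  74  75  96 104  59
   27  35]
 [112 107 107 116 106  91  95  92 113 110  79  71  80  69  83 105 105  63
   33  36]
 [114 118 103 104  77  50  44  49  53  50  69  83  70  65  95 106 103  63
   32  34]
 [124 119 112 142 104  56  46  47  45  44  76  76  72  84 102  88  85  73
   80  80]]
316 163
```

Run:
```python
from h import *
p=[.5845,-.143,-.114]; S=8
th=np.linspace(0,2*np.pi,24,endpoint=False)
def hull(n,a,y):
    Q=[]
    for w in(.019,.041):
        for t in th:
            u=.092+.0075*np.cos(t); Q.append([.088-u*np.cos(a)+w*np.sin(a),y+.0075*np.sin(t),.12+u*np.sin(a)+w*np.cos(a)])
    return proj(n,sh(p,Q))
def score(n,g,a,y,o):
    P=((hull(n,a,y)-o+.5)*S).astype(np.float32); h=cv2.convexHull(P).astype(np.int32)
    m=np.zeros(g.shape,np.uint8);cv2.fillConvexPoly(m,h,1); r=cv2.dilate(m,np.ones((13,13)))-m
    return g[r>0].mean()-g[m>0].mean(), g[m>0].mean()
for lab,ft,fs,A,Y in(('pre','t13','s13',(1.36,1.38,1.395,1.41,1.43),np.arange(-.115,-.088,.001)),('post','top17','side17',(-.03,0,.03,.06),np.arange(-.142,-.115,.001))):
    for n,f in(('top',ft),('side',fs)):
        g=cv2.cvtColor(cv2.imread(f'pics/{f}.png'),cv2.COLOR_BGR2GRAY).astype(np.float32)
        o=hull(n,A[1],Y.mean()).mean(0).astype(int)-25
        gg=cv2.resize(g[o[1]:o[1]+50,o[0]:o[0]+50],None,fx=S,fy=S,interpolation=cv2.INTER_LINEAR)
        for a in A:
            sc=[score(n,gg,a,y,o)[1] for y in Y]; i=int(np.argmin(sc)); print(lab,n,a,'best y',Y[i].round(4),round(sc[i],1))
```

```text
pre top 1.36 best y -0.1 65.8
pre top 1.38 best y -0.101 63.7
pre top 1.395 best y -0.1 63.9
pre top 1.41 best y -0.101 65.8
pre top 1.43 best y -0.101 70.4
pre side 1.36 best y -0.104 68.8
pre side 1.38 best y -0.107 68.0
pre side 1.395 best y -0.109 68.0
pre side 1.41 best y -0.111 68.3
pre side 1.43 best y -0.113 70.3
post top -0.03 best y -0.129 47.2
post top 0 best y -0.128 48.4
post top 0.03 best y -0.128 51.3
post top 0.06 best y -0.129 56.0
post side -0.03 best y -0.139 57.2
post side 0 best y -0.136 55.3
post side 0.03 best y -0.134 58.5
post side 0.06 best y -0.131 64.8
```

Call:
apply_moves([
  [0, -0.05, 0, 0, 0, -0.1],
  [0, -0.1, 0, 0, 0, -0.1],
  [0, -0.15, 0, 0, 0, -0.1],
  [0.01, -0.2, 0, 0, 0, -0.1],
  [0.02, -0.25, 0, 0, 0, -0.1],
  [0.03, -0.3, 0, 0, 0, -0.1],
  [0.042, -0.34, 0, 0, 0, -0.1],
  [0.042, -0.374, 0, 0, 0, -0.1],
])

```text
clock: 50.75
tool_pos: [0.5695, -0.2387, 0.2942]
tool_rot: [0.002, 0.998, -0.065, -0.0]
contact_force: [-0.1, 0.1, -0.7]
width: -0.0003
```

Call:
apply_moves([
  [0, 0, 0, 0, 0, 0],
  [0, 0, -0.04, 0, 0, 0],
  [0, 0, -0.08, 0, 0, 0],
  [0, 0, -0.12, 0, 0, 0],
  [0, 0, -0.14, 0, 0, 0],
  [0, 0, -0.14, 0, 0, 0],
  [0, 0, -0.14, 0, 0, 0],
])

```text
clock: 51.45
tool_pos: [0.5703, -0.2335, 0.1552]
tool_rot: [0.001, 0.998, -0.063, 0.0]
contact_force: [-0.1, -0.7, 0.5]
width: 0.0002
```

Call:
apply_moves([
  [-0.001, -0.004, -0.005, 0, 0, 0],
  [-0.002, -0.01, -0.005, 0, 0, 0],
  [-0.003, -0.015, -0.005, 0, 0, 0],
  [-0.003, -0.02, -0.005, 0, 0, 0],
  [-0.003, -0.025, -0.005, 0, 0, 0],
  [-0.003, -0.03, -0.005, 0, 0, 0],
  [-0.003, -0.034, -0.005, 0, 0, 0],
  [-0.003, -0.034, -0.005, 0, 0, 0],
])

```text
clock: 52.25
tool_pos: [0.5677, -0.2524, 0.1502]
tool_rot: [-0.012, 0.998, -0.058, -0.003]
contact_force: [-5.6, 19.7, 13.8]
width: -0.0002
```

Run:
```python
from h import *
st()
```

```text
52.25 [ 0.5677 -0.2524  0.1502] jawyaw -6.68 zaxis [-0.005  0.024 -1.   ] F [-5.6 19.7 13.8] w -0.0002
```

Call:
apply_moves([
  [0, 0.02, 0, 0, 0, 0],
  [0.001, 0.045, 0, 0, 0, 0],
  [0.001, 0.05, 0.04, 0, 0, 0],
  [0.001, 0.05, 0.09, 0, 0, 0],
  [0, 0.08, 0.14, 0, 0, 0],
  [-0.02, 0.12, 0.15, 0, 0, 0],
  [-0.04, 0.17, 0.15, 0, 0, 0],
  [-0.04, 0.22, 0.15, 0, 0, 0],
])

```text
clock: 53.05
tool_pos: [0.5262, -0.0517, 0.3012]
tool_rot: [0.0, 0.998, -0.064, 0.001]
contact_force: [0.5, -0.4, 0.1]
width: -0.0001
```

Call:
apply_moves([
  [0, 0.05, 0, 0, 0, 0],
  [0, 0.1, 0, 0, 0, 0],
  [0, 0.15, 0, 0, 0, 0],
  [0, 0.2, 0, 0, 0, 0],
  [0, 0.2, 0, 0, 0, 0],
  [0, 0.2, 0, 0, 0, 0],
  [0, 0.2, 0, 0, 0, 0],
])

```text
clock: 53.75
tool_pos: [0.5282, 0.147, 0.2997]
tool_rot: [0.001, 0.998, -0.063, 0.0]
contact_force: [-0.4, -0.7, 0.3]
width: -0.0003
```

Run:
```python
from h import *
st(); a=read_camera('top')[:,:,::-1].astype(int); b=cv2.imread('pics/top0.png').astype(int); c=cv2.imread('pics/top17.png').astype(int)
d=lambda x,y,B:np.abs(x[B[1]:B[3],B[0]:B[2]]-y[B[1]:B[3],B[0]:B[2]]).mean().round(1)
for n,B in dict(flask=(440,225,470,255),amber=(435,195,460,220),bot_b=(270,90,370,150),white=(242,148,264,168)).items(): print(n,d(a,b,B))
print('shaker vs after first bolt push',d(a,c,(270,150,420,245)))
```

```text
53.75 [0.5282 0.147  0.2997] jawyaw -7.23 zaxis [ 0.001 -0.001 -1.   ] F [-0.4 -0.7  0.3] w -0.0003
flask 8.8
amber 9.0
bot_b 7.6
white 8.7
shaker vs after first bolt push 2.4
```

Run:
```python
from h import *
a=cv2.cvtColor(cv2.imread('pics/top17.png'),6).astype(np.float32);b=cv2.cvtColor(cv2.imread('pics/top0.png'),6).astype(np.float32)
for n,B in dict(flask=(438,223,472,257),amber=(432,192,462,222),bot_b=(270,90,370,150),white=(238,145,268,172),bench=(470,120,540,280)).items():
    s=np.s_[B[1]:B[3],B[0]:B[2]]; print(n,cv2.phaseCorrelate(a[s].copy(),b[s].copy()),(a[s]-b[s]).mean())
```

```text
flask ((-0.11676454610821452, 0.07950793802847755), 0.8560313251283433) 9.192906
amber ((-0.1416686590583911, -0.017954940463175362), 1.015743383831448) 9.25
bot_b ((-0.09520933349963201, 0.047921369401613845), 1.0230016174316405) 7.3673334
white ((-0.3402335634309672, 0.4575152889341183), 0.9706408641956471) 9.207407
bench ((-0.00061756851629724, 0.02587382574712649), 1.0302518480353886) 8.62
```

Only the brightness changed; the bottles and flask have not moved. Handing in.

```bash
python3 -c "
from rig import *
print(finish_job())"
```

```text
the job is handed in; nothing more can be done
None
```

I handed the job in at about 54 s on the robot's clock. All three blocks are loaded, the bar is down and the bolt is pushed home.

- **Blocks:** Each was stood on the ledge, tipped over the rail and pushed in until it dropped flat behind it. Blue is in the right bay, orange in the middle, green in the left. The last pictures show all three lying flat in their bays with caps toward the back.
- **Bar:** I swung it down until it met a firm stop: at 29 N it moved only 0.3 mm. The last picture shows it lying at about angle 0.
- **Bolt:** I pushed it to a hard stop twice, at about 20 N each time. Both pushes ended at the same place, within 0.2 mm.
- **Bottles and flask:** The flask and amber bottle show no shift between the first and last pictures. The white bottle's patch read about half a pixel (1–2 mm). I take that as measurement noise, since the gripper never went near it.

**Unresolved:** the camera measured about 28 mm of bolt travel (good to 1–2 mm), against the nominal 30 mm. I judged the bolt fully home from the repeated hard stop, not from the camera figure.

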